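# Free the jammed holders and magnets from the flask and sort them

## Task

Things are stuck in the neck of the tilted clear flask. First clear the white catch board: put the wooden slide box flat on the bench midway between the two brown bottles. Then tap the side of the flask until everything in it has slid out, and sort what came out: wooden test-tube holders into the wooden tray, steel bar magnets into the round white dish; do not shift or tip the brown bottles, and leave the slide box where it belongs.

Things in the scene. Friction and masses are not known exactly. Their poses are not given: they have to be found in the camera images.
- mouth (a point): Lower inner edge of the mouth (white collar) of the clear flask at rest, 105 mm above the bench, centre. Frame fixed to the stand: z up, -y horizontally out of the mouth, +x across, away from the robot. Flask: flat side down, tilted 21 deg mouth down, 300 mm long, 44 thick, body 112 wide, neck 56 wide (48 x 36 inside, 110 long). A thing is out when over 30 mm to -y of here.
- tap_side (a point): The place to tap: middle of the flat side wall of the flask's body that faces the robot, 22 mm below its roof, 115 mm from its rear end, 185 mm from the mouth, about 0.19 m above the bench. Frame of the flask: -y along it to the mouth, +x across it, away from the robot, z square to its roof. Tap toward +x.
- flask (a joint): Sideways swing of the flask about its springy clamp at the rear end, rad: 0 at rest, positive when tap_side is pushed to +x, stops at +-0.12. 10 N m/rad: about 8 N at tap_side gives 0.09 rad (10 mm). Let go quickly it rattles back for a second; things inside stay put by friction but slide down some way at each jolt. Several taps are needed.
- board_mid (a point): Centre of the top of the smooth white catch board (160 mm along x, 195 along y, 3 thick), where freed things come to lie. Fixed to the stand like the slick steel chute, 116 mm wide, that leads from under the mouth down to the board: heights 40, 17, 6 mm at 35, 72, 115 mm (its foot) to -y of the mouth; 30 mm side walls on all but its last 43 mm.
- slidebox_mid (a point): Centre of the closed wooden slide box, 100 (own x) x 60 (own y) x 34 mm high (z up), about 0.25 kg, at first lying on the white board. May be lifted across its 60 mm width.
- bottle_l: Left (+y) of two like brown glass bottles, 64 mm across, 150 mm tall, 0.8 kg, standing loose. Origin: centre of its underside. Its -y axis points to the other bottle, 340 mm away centre to centre.
- bottle_r: Right (-y) brown glass bottle, same as the other. Origin: centre of its underside.
- tray_in (a point): Centre of the inner floor (about 6 mm above the bench) of the open rectangular wooden tray, 150 (own x) x 130 (own y) x 45 mm high, walls 6 mm, fixed. For the wooden test-tube holders.
- dish_in (a point): Centre of the inner floor (4 mm above the bench) of the round white ceramic dish, 154 mm across the rim, 42 mm high, walls 4 mm, fixed. For the bar magnets.
- holder1_mid (a point): In the neck of the flask at first. Centre of a wooden test-tube holder like a clothes peg: 80 mm long (own y), 16 mm wide (x) narrowing to 12 mm at one end, 14 mm thick (z), 25 g.
- holder2_mid (a point): Farther back in the flask at first; may be absent. Centre of a wooden test-tube holder like a clothes peg: 80 mm long (own y), 16 mm wide (x) narrowing to 12 mm at one end, 14 mm thick (z), 25 g.
- holder3_mid (a point): Farther back in the flask at first; may be absent. Centre of a wooden test-tube holder like a clothes peg: 80 mm long (own y), 16 mm wide (x) narrowing to 12 mm at one end, 14 mm thick (z), 25 g.
- magnet1_mid (a point): In the neck of the flask at first. Centre of a plain steel bar magnet (not magnetic to other things here): 60 mm long (own y), 20 mm wide (x), 16 mm thick (z), with a groove round its middle, 60 g.
- magnet2_mid (a point): Farther back in the flask at first; may be absent. Centre of a plain steel bar magnet (not magnetic to other things here): 60 mm long (own y), 20 mm wide (x), 16 mm thick (z), with a groove round its middle, 60 g.
- magnet3_mid (a point): Farther back in the flask at first; may be absent. Centre of a plain steel bar magnet (not magnetic to other things here): 60 mm long (own y), 20 mm wide (x), 16 mm thick (z), with a groove round its middle, 60 g.

How it is judged:
On the way, in this order (a step that is already met when the one before it is completed fails the run):
1. the slide box lies flat midway between the two brown bottles (y of slidebox_mid in the frame of bottle_l between -0.195 and -0.145 m and x of slidebox_mid in the frame of bottle_l between -0.03 and 0.03 m and height (world z) of slidebox_mid below 0.024 m and angle between slidebox_mid's own z axis and vertical below 0.1 rad and linear speed of slidebox below 0.02 m/s), for 0.2 s.
2. the flask has been tapped (swung sideways by more than 0.03 rad) ((value of joint flask above 0.03 rad or value of joint flask below -0.03 rad)).
3. everything that was in the flask is out of it, more than 30 mm past the mouth (y of each of holder1_mid, holder2_mid, holder3_mid, magnet1_mid, magnet2_mid, magnet3_mid in the frame of mouth below -0.03 m), for 0.2 s.
At the end, for the whole second after the job is handed in: Every holder lies in the wooden tray and every magnet in the round dish (centres inside the walls, less than 55 mm above the bench), at rest; the slide box lies flat on the bench with its centre within 25 mm of the midpoint of the two bottles along the line between them and within 30 mm across it (all of step 1 and x of holder1_mid in the frame of tray_in between -0.07 and 0.07 m and y of holder1_mid in the frame of tray_in between -0.06 and 0.06 m and height (world z) of each of holder1_mid, holder2_mid, holder3_mid, magnet1_mid, magnet2_mid, magnet3_mid below 0.055 m and linear speed of each of holder1, holder2, holder3, magnet1, magnet2, magnet3 below 0.02 m/s and x of holder2_mid in the frame of tray_in between -0.07 and 0.07 m and y of holder2_mid in the frame of tray_in between -0.06 and 0.06 m and x of holder3_mid in the frame of tray_in between -0.07 and 0.07 m and y of holder3_mid in the frame of tray_in between -0.06 and 0.06 m and horizontal distance between each of magnet1_mid, magnet2_mid, magnet3_mid and dish_in below 0.07 m); the robot touches nothing.
It fails at once if a brown bottle is shifted by more than 40 mm or tipped (distance of any of bottle_l, bottle_r from where it was at the start of the episode above 0.04 m or angle between any of bottle_l, bottle_r's own z axis and vertical above 0.35 rad).
Of holder2, holder3, magnet2, magnet3 only 2 to 3 are there at a start; the rules pass over those that are not, and their reading is None.
At some moment in a run one of slidebox may be knocked a few centimetres aside while the robot is not near it.
Once in a run the grip may slacken for a moment while it holds something.
It also fails if it takes over 210 s, if anything falls off the work surface, if the arm or the gripper's body presses on something with over 40 N, if the wrist force passes 120 N, or if a joint passes its speed limit or range.

## Robot

A 6-joint arm with a two-finger parallel gripper is mounted at the origin on the work surface. World frame = base frame: x ahead of the robot, y to its left, z up, the work surface at z = 0. Lengths are in m, angles in rad, forces in N, time in s.
With the tool pointing down it reaches from about 0.35 to 0.975 m from the base axis. Payload 4.9 kg.
Tool frame: the origin (TCP) lies on the centre line of the jaws, within the pads' length; the fingertips stand ctrl.tcp_to_tips ahead of it and the grasp point (between the pads) lies 3 mm ahead of it (ctrl.tcp_to_tips is the distance from the TCP to the fingertips, in m); z points along the fingers, y is the direction in which the jaws open and shut (so a half turn about z gives the same grasp; the last joint's range is limited). The gripper opens to 85 mm and grips with 20 to 120 N. Pads are 22 mm wide; open, the fingers measure 114 mm over their backs; the gripper's body (76 mm by 85 mm) begins 54 mm behind the grasp point. The pads swing forward as they close: fully open they stand 13 mm farther back than shut.
Start: joints at [1.11, 0.053, 1.613, -0, 1.476, -0.119], TCP at [0.209, 0.589, 0.253] pointing down, gripper open.
Joint ranges: [-3.01, 3.01], [-1.01, 2.22], [0.06, 2.58], [-1.02, 4.17], [0.09, 2.62], [-3.14, 3.14]. Speed limits (rad/s): [2.57, 2.57, 3.14, 3.14, 3.14, 3.14].

## Interface

Orientations are given as a rotation vector (axis times angle).
In Python, from station import ctrl, vision gives the robot as it stands.
- The arm moves only by the tool jog_arm, never from a script. Its argument "deltas" is a list of rows, each a list of 7 numbers: the turn, a rotation vector about the tool's x, y, z in rad, then the shift along the tool's x, y, z in cm, then the opening, from 0 (shut) to 1 (fully open). A call has 1 to 12 rows; each row shifts and turns the commanded pose from where the row before left it, along the tool's axes as they then stand; what a row does not reach is not made up. A row lasts 1/12 s, in which the tool goes at most 41.7 mm and 7.16 degrees, less where a joint would pass 70% of its speed; a pose out of reach is approached as far as the arm can. A call with a gripper value outside its range is refused whole. The fingers move at their own pace and stop on an object; "grip_force" is the grip in N (left out, the last holds). Time passes only in rows, so rows that do not move let the fingers close. It gives the time, the measured TCP pose, the force and the opening at its end, in the units of the state.
- ctrl.get_obs(): the state, without advancing time (a new reading comes with each control period).
- vision.get_image(name): name is "scene" or "side" or "wrist"; returns (picture, depth): 400x640x3 uint8, red, green, blue; 400x640 float32, m along the optical axis (not along the pixel's ray), 0 where there is no reading.
- vision.calibration(name): a dict with "fx", "fy", "cx", "cy" (pixels), "rvec" (rotation vector, rad) and "tvec" (3), from world to camera coordinates, as OpenCV has them; the wrist camera has in their place "hand_eye" (4x4, takes a point from camera to tool coordinates, whose origin is the TCP and whose axes are the flange's). Camera axes: x right, y down, z forward; pixel columns grow to the right and rows downward; lengths in m; the calibration is good to about 2 mm. A picture is of the moment at which its call begins: read the wrist's pose just before it. calibration takes no time and is no camera call.
- ctrl.finish_job(): hands the job in, once; it reports no verdict.
The state is a dict: "t": time; "q": joint angles; "dq": joint speeds; "effort": joint torques, N m; "tool_pos": TCP position; "tool_rot": TCP orientation; "contact_force": force on the tool from outside, world axes, zero at the start; "wrist_torque": the same for the moment, N m; "opening": finger opening in m.
Only numpy, scipy, OpenCV 4.12 (cv2) and the standard library are available. Lean on these libraries where they do the work, as an engineer would, in place of code of your own. Each camera call takes 0.05 s, during which the arm holds its last target. There are 200 camera calls.

## Working session

There is one attempt and no reset: what is moved stays moved. The work goes in short steps, Python scripts to look and compute and a tool call to move; the robot and the scene stay as the last step left them, time stands still between calls to the robot, and variables do not carry over. Pictures are saved under pics/ and viewed, about 12 in all and at most 16, crops included, and the job is handed in when it is done.

Besides the shell and the picture viewer there is one more tool, called by a JSON object that holds its "api" and its "payload". jog_arm: Moves the arm, as the interface text tells. Its arguments: {"type":"object","properties":{"deltas":{"type":"array"},"grip_force":{"type":"number"}},"required":["deltas"]}

```bash
ls; mkdir -p pics; cat > h.py <<'E'
import numpy as np, cv2
from scipy.spatial.transform import Rotation as R
from station import ctrl, vision
def grab(n):
    o=ctrl.get_obs(); im,d=vision.get_image(n); c=vision.calibration(n)
    if n=='wrist':
        T=np.eye(4);T[:3,:3]=R.from_rotvec(o['tool_rot']).as_matrix();T[:3,3]=o['tool_pos'];T=T@np.array(c['hand_eye'])
    else:
        T=np.eye(4);T[:3,:3]=R.from_rotvec(c['rvec']).as_matrix();T[:3,3]=c['tvec'];T=np.linalg.inv(T)
    v,u=np.mgrid[:400,:640]
    P=np.stack([(u-c['cx'])/c['fx']*d,(v-c['cy'])/c['fy']*d,d],-1)@T[:3,:3].T+T[:3,3]
    P[d==0]=np.nan
    return im,P
def save(n,im,s=1.25): cv2.imwrite('pics/'+n+'.png',cv2.resize(im[:,:,::-1],None,fx=s,fy=s))
E
python3 - <<'E'
from h import *
o=ctrl.get_obs();print(o['t'],o['tool_pos'],o['tool_rot'],o['opening'],ctrl.tcp_to_tips)
a=[]
for n in('scene','side'):
    im,P=grab(n);np.savez('/tmp/'+n,im=im,P=P);save(n+'0',im)
    for v in range(0,400,40): print(n,v,[ (u,*np.round(P[v,u],2)) for u in range(20,640,120)]) if 0 else 0
E
```

```text
pics
0.0 [0.20922859 0.58831902 0.25205051] [-0.53414976 -3.09526266  0.00309681] 0.08501149251783066 0.022
```

View pics/scene0.png

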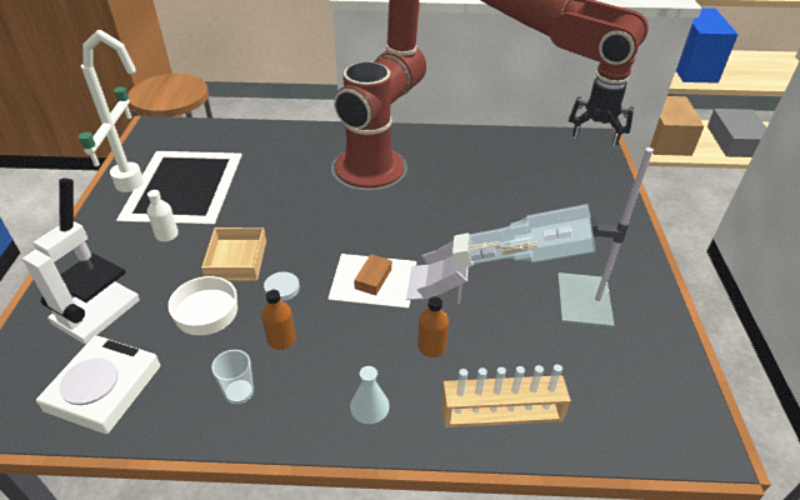

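View pics/side0.png

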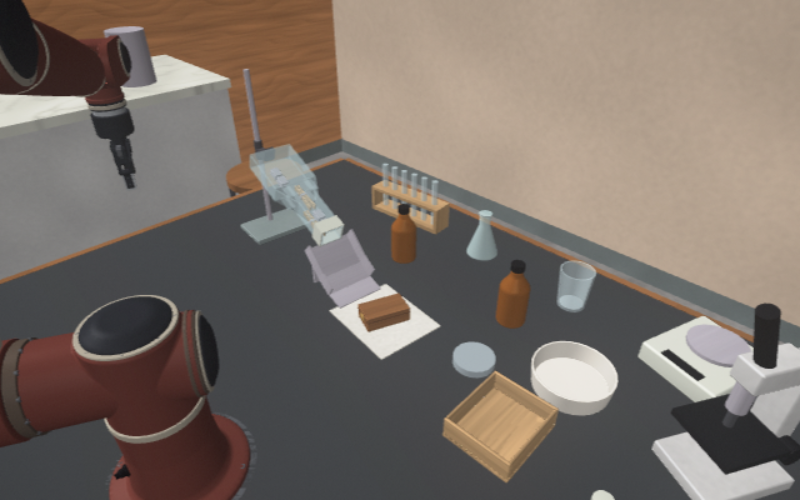

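The scene picture shows the slide box at (373,274) on the board, the bottles at (279,325) and (433,330), the tray at (235,255), the dish at (203,305), the collar at (461,250) and the flask body around (555,235). The side picture agrees.

```bash
python3 - <<'E'
from h import *
for n in('scene','side'):
    D=np.load(f'/tmp/{n}.npz');P=D['P'];im=D['im'].astype(int);r,g,b=im[...,0],im[...,1],im[...,2]
    x,y,z=P[...,0],P[...,1],P[...,2]
    work=(x>.2)&(x<1.1)&(abs(y)<.9)
    def rect(m,name):
        k,l,s,c=cv2.connectedComponentsWithStats(m.astype(np.uint8))
        for i in range(1,k):
            if s[i,4]>40:
                q=P[l==i]; (cx,cy),wh,a=cv2.minAreaRect(q[:,:2].astype(np.float32))
                print(n,name,s[i,4],np.round([cx,cy,*wh,a],3),'z',np.round(np.percentile(q[:,2],[2,50,98]),3),'pix',c[i].astype(int))
    wood=work&(r>g+25)&(g>b+10)
    rect(wood&(z>.004),'wood'); rect(wood&(z>.027)&(z<.05),'woodtop'); rect(wood&(z>.06)&(z<.1),'bottle')
    white=work&(r>180)&(abs(r-b)<25)
    rect(white&(z<.012)&(z>-.005),'whiteflat');rect(white&(z>.03)&(z<.05),'rim');rect(white&(z>.09)&(z<.2),'collar')
    rect(work&(z>.11)&(z<.3)&(y>0)&(x<.8)&~wood,'flask')
E
```

```text
scene wood 108 [2.320e-01 5.860e-01 5.800e-02 7.900e-02 6.986e+01] z [0.528 0.547 0.555] pix [503  21]
scene wood 1339 [ 0.43  -0.313  0.159  0.132  2.768] z [0.005 0.019 0.049] pix [188 201]
scene wood 624 [4.8700e-01 4.4000e-02 6.1000e-02 1.0700e-01 7.0224e+01] z [0.01  0.037 0.043] pix [298 219]
scene wood 801 [ 0.694 -0.148  0.049  0.063 25.266] z [0.009 0.079 0.128] pix [222 259]
scene wood 788 [ 0.686  0.202  0.057  0.095 35.296] z [0.009 0.081 0.128] pix [346 265]
scene wood 2618 [0.85  0.343 0.075 0.271 8.98 ] z [0.007 0.073 0.078] pix [403 321]
scene woodtop 559 [ 0.429 -0.313  0.157  0.131  2.584] z [0.028 0.042 0.049] pix [186 199]
scene woodtop 501 [4.8700e-01 4.4000e-02 6.1000e-02 1.0700e-01 7.0224e+01] z [0.029 0.038 0.043] pix [298 217]
scene woodtop 119 [ 0.703 -0.145  0.03   0.062 23.545] z [0.027 0.039 0.049] pix [224 269]
scene woodtop 125 [ 0.709  0.191  0.029  0.062 10.824] z [0.028 0.038 0.049] pix [345 275]
scene bottle 268 [ 0.697 -0.147  0.04   0.063 23.209] z [0.061 0.083 0.1  ] pix [222 258]
scene bottle 263 [0.706 0.188 0.033 0.062 4.074] z [0.061 0.082 0.
[... 3636 characters left out ...]
0e-01 2.5200e-01 4.2000e-02 6.0000e-02 8.2671e+01] z [0.112 0.15  0.158] pix [259 181]
side collar 73 [0.509 0.255 0.045 0.023 1.508] z [0.106 0.11  0.114] pix [264 189]
side collar 584 [ 6.5900e-01 -6.2000e-01  4.4000e-02  7.0000e-03  6.3416e+01] z [0.103 0.146 0.19 ] pix [620 321]
side collar 102 [ 3.4400e-01 -5.1600e-01  1.3000e-02  2.5000e-02  4.4832e+01] z [0.139 0.141 0.143] pix [481 396]
side flask 2830 [ 0.521  0.409  0.364  0.117 83.776] z [0.117 0.2   0.255] pix [234 149]
side flask 49 [2.1800e-01 5.8300e-01 1.0900e-01 7.0000e-03 7.1925e+01] z [0.246 0.263 0.293] pix [106 139]
side flask 72 [6.8900e-01 1.8700e-01 3.3000e-02 2.5000e-02 4.5729e+01] z [0.136 0.149 0.153] pix [322 166]
```

```bash
cat >> h.py <<'E'
def plan(p,yaw,o=None):
    "tool-down target with jaw axis (tool y) at heading yaw deg (mod 180)"
    o=o or ctrl.get_obs(); M=R.from_rotvec(o['tool_rot']).as_matrix()
    cur=np.degrees(np.arctan2(M[1,1],M[0,1])); d=(yaw-cur+90)%180-90   # world turn about +z
    psi=np.radians(cur+d); y=np.array([np.cos(psi),np.sin(psi),0]); z=np.array([0,0,-1.]); M2=np.stack([np.cross(y,z),y,z],1)
    D=np.array(p)-o['tool_pos']
    print('t %.2f'%o['t'],'pos',np.round(o['tool_pos'],4),'yaw %.1f'%cur,'open %.4f'%o['opening'],'F',np.round(o['contact_force'],1),'q6 %.2f'%o['q'][5])
    print('turn rotvec',np.round(R.from_matrix(M.T@M2).as_rotvec(),3),'then shift cm',np.round(M2.T@D*100,2))
    return M2
E
python3 - <<'E'
from h import *
M2=plan([.42,.2,.253],70); print(M2)
M2=plan([.4855,.043,.12],70)
D=np.load('/tmp/side.npz');P=D['P'];x,y,z=[P[...,i] for i in range(3)]
m=(y>.3)&(y<.6)&(x<.7)&(x>.42)&(z>.1)&(z<.3)
for a in np.arange(.3,.6,.03):
    k=m&(abs(y-a)<.006); q=P[k]; print(round(a,2),k.sum(),np.round(np.percentile(q[:,0],[1,50,99]),3),np.round(np.percentile(q[:,2],[1,50,99]),3))
E
```

```text
t 0.10 pos [0.2092 0.5884 0.2522] yaw 70.4 open 0.0856 F [-0.4 -0.5 -0.1] q6 -0.12
turn rotvec [-0.002 -0.     0.007] then shift cm [-33.09 -29.29  -0.08]
[[-0.93969262  0.34202014  0.        ]
 [ 0.34202014  0.93969262  0.        ]
 [ 0.          0.         -1.        ]]
t 0.10 pos [0.2092 0.5884 0.2522] yaw 70.4 open 0.0856 F [-0.4 -0.5 -0.1] q6 -0.12
turn rotvec [-0.002 -0.     0.007] then shift cm [-44.61 -41.8   13.22]
0.3 45 [0.482 0.502 0.539] [0.126 0.17  0.175]
0.33 90 [0.484 0.502 0.541] [0.136 0.18  0.186]
0.36 129 [0.475 0.5   0.556] [0.15  0.192 0.197]
0.39 150 [0.463 0.508 0.573] [0.161 0.203 0.211]
0.42 122 [0.465 0.509 0.577] [0.171 0.215 0.221]
0.45 121 [0.467 0.508 0.577] [0.185 0.227 0.233]
0.48 121 [0.47  0.509 0.583] [0.194 0.238 0.244]
0.51 85 [0.473 0.503 0.584] [0.206 0.249 0.253]Traceback (most recent call last):
  File "<stdin>", line 7, in <module>
    return _quantile_unchecked(
        a, q, axis, out, overwrite_input, method, keepdims, weights)
    return _ureduce(a,
                    func=_quantile_ureduce_func,
    ...<5 lines>...
                    overwrite_input=overwrite_input,
                    method=method)
    r = func(a, **kwargs)
    result = _quantile(arr,
                       quantiles=q,
    ...<2 lines>...
                       out=out,
                       weights=wgt)
    slices_having_nans = np.isnan(arr[-1, ...])
                                  ~~~^^^^^^^^^
IndexError: index -1 is out of bounds for axis 0 with size 0
```

{"api": "jog_arm", "payload": {"deltas": [[0,0,0,-2.5,-2.3,0,1],[0,0,0,-2.5,-2.3,0,1],[0,0,0,-2.5,-2.3,0,1],[0,0,0,-2.5,-2.3,0,1],[0,0,0,-2.5,-2.3,0,1],[0,0,0,-2.5,-2.3,0,1],[0,0,0,-2.5,-2.3,0,1],[0,0,0,-2.5,-2.3,0,1],[0,0,0,-2.5,-2.3,0,1],[0,0,0,-2.5,-2.3,0,1],[0,0,0,-2.5,-2.3,0,1],[0,0,0,-2.5,-2.3,0,1]]}}

```text
t: 1.1
tool_pos: [0.3998, 0.2266, 0.2529]
tool_rot: [-0.534, -3.096, 0.0]
contact_force: [0.4, -0.2, -0.6]
opening: 0.0857
```

{"api": "jog_arm", "payload": {"deltas": [[0,0,0,-2.4,-2.3,0,1],[0,0,0,-2.4,-2.3,0,1],[0,0,0,-2.4,-2.3,0,1],[0,0,0,-2.4,-2.3,0,1],[0,0,0,-2.4,-2.3,0,1],[0,0,0,-2.4,-2.3,0,1],[0,0,0,0,0,0,1]]}}

```text
t: 1.68
tool_pos: [0.4904, 0.0458, 0.2528]
tool_rot: [0.543, 3.094, -0.003]
contact_force: [0.1, 1.2, 0.1]
opening: 0.0854
```

```bash
python3 - <<'E'
from h import *
im,P=grab('wrist');save('w1',im)
im=im.astype(int);r,g,b=[im[...,i] for i in range(3)]
m=(r>g+25)&(g>b+10)&(P[...,2]>.027)&(P[...,2]<.06)&(P[...,0]<.6)&(P[...,1]>-.1)
print(m.sum(),cv2.minAreaRect(P[m][:,:2].astype(np.float32)),np.median(P[m],0))
plan([.4855,.043,.032],70)
E
```

```text
4501 ((0.4854280650615692, 0.0445697158575058), (0.05916956812143326, 0.10085155814886093), 69.73551177978516) [0.48307647 0.04526945 0.03592187]
t 1.73 pos [0.4895 0.0478 0.2527] yaw 70.2 open 0.0852 F [ 0.4  0.2 -0.1] q6 -1.28
turn rotvec [-0.001 -0.001  0.003] then shift cm [ 0.21 -0.59 22.07]
```

{"api": "jog_arm", "payload": {"deltas": [[0,0,0,0.27,-0.4,3.6,1],[0,0,0,0,0,3.6,1],[0,0,0,0,0,3.6,1],[0,0,0,0,0,3.6,1],[0,0,0,0,0,3.2,1],[0,0,0,0,0,2.2,1],[0,0,0,0,0,1.4,1],[0,0,0,0,0,0.8,1]]}}

```text
t: 2.4
tool_pos: [0.4826, 0.0482, 0.0304]
tool_rot: [-0.532, -3.091, 0.0]
contact_force: [-0.2, 0.2, 0.3]
opening: 0.0852
```

{"api": "jog_arm", "payload": {"deltas": [[0,0,0,0,0,0,0.5],[0,0,0,0,0,0,0.5],[0,0,0,0,0,0,0.5],[0,0,0,0,0,0,0.5],[0,0,0,0,0,-1,0.5],[0,0,0,0,0,-2,0.5],[0,0,0,0,0,-2,0.5]], "grip_force": 50}}

```text
t: 2.98
tool_pos: [0.4842, 0.0472, 0.0838]
tool_rot: [-0.534, -3.094, 0.0]
contact_force: [1.1, 0.9, -3.5]
opening: 0.0591
```

```bash
python3 - <<'E'
from h import *
plan([.686,.017,.09],90)
E
```

```text
t 2.98 pos [0.4842 0.0472 0.0838] yaw 70.4 open 0.0591 F [ 1.1  0.9 -3.5] q6 -1.28
turn rotvec [-0.    -0.002 -0.342] then shift cm [-20.18  -3.02  -0.62]
```

{"api": "jog_arm", "payload": {"deltas": [[0,0,0,-2.5,0.5,0,0.5],[0,0,0,-2.5,0.5,0,0.5],[0,0,0,-2.5,0.5,0,0.5],[0,0,0,-2.5,0.5,0,0.5],[0,0,0,-2.5,0.5,0,0.5],[0,0,0,-2.5,0.5,0,0.5],[0,0,0,-2.5,0.5,0,0.5],[0,0,0,-2.5,0.5,0,0.5],[0,0,0,0,0,1.5,0.5],[0,0,0,0,0,1.5,0.5],[0,0,0,0,0,1.3,0.5],[0,0,0,0,0,0.4,0.5]], "grip_force": 50}}

```text
t: 3.98
tool_pos: [0.6833, 0.0181, 0.032]
tool_rot: [-0.533, -3.088, 0.001]
contact_force: [-2.8, 0.4, -1.3]
opening: 0.0591
```

```bash
cat > bx.py <<'E'
from h import *
def woods(tag=''):
    for n in('scene','side'):
        im,P=grab(n); i=im.astype(int);r,g,b=[i[...,k] for k in range(3)]; x,y,z=[P[...,k] for k in range(3)]
        w=(r>g+25)&(g>b+10)
        m=w&(x>.55)&(x<.78)&(y>-.1)&(y<.13)&(z>.02)&(z<.2); print('box',m.sum(),cv2.minAreaRect(P[m][:,:2].astype(np.float32)),np.percentile(P[m][:,2],[2,50,98])) if m.sum()>20 else print('box?')
        for nm,lo,hi in(('L',.14,.25),('R',-.2,-.1)):
            m=(x>.62)&(x<.76)&(y>lo)&(y<hi)&(z>.137)&(z<.16); q=P[m]
            if m.sum()>10: print(n,nm,np.round((q.min(0)+q.max(0))/2,3),m.sum())
    return im
E
python3 - <<'E'
from bx import *
plan([.686,.017,.028],70); woods()
E
```

```text
t 3.98 pos [0.6833 0.0181 0.032 ] yaw 70.4 open 0.0591 F [-2.8  0.4 -1.3] q6 -1.31
turn rotvec [-0.002 -0.007  0.007] then shift cm [-0.29 -0.02  0.4 ]
box 527 ((0.696194052696228, 0.015492882579565048), (0.0945979654788971, 0.08902087062597275), 5.179325103759766) [0.02151345 0.03498213 0.06689995]
scene L [0.69  0.187 0.147] 114
scene R [ 0.685 -0.152  0.147] 108
box 351 ((0.675922155380249, 0.009791374206542969), (0.07808156311511993, 0.11202703416347504), 42.26185607910156) [0.02154341 0.03470111 0.03899101]
side L [0.687 0.186 0.145] 68
side R [ 0.682 -0.154  0.145] 114
```

{"api": "jog_arm", "payload": {"deltas": [[0,0,0,-0.2,0,0.3,0.5],[0,0,0,0,0,0,0.5],[0,0,0,0,0,0,0.85],[0,0,0,0,0,0,0.85],[0,0,0,0,0,0,0.85],[0,0,0,0,0,-2,0.85],[0,0,0,0,0,-3.5,0.85],[0,0,0,0,0,-3.5,0.85],[0,0,0,0,0,-3.5,0.85],[0,0,0,0,0,-3.5,0.85],[0,0,0,0,0,-3.5,0.85],[0,0,0,0,0,0,0.85]]}}

```text
t: 5.08
tool_pos: [0.6931, 0.0168, 0.2403]
tool_rot: [0.531, 3.079, 0.002]
contact_force: [-0.0, -0.7, 1.3]
opening: 0.0724
```

```bash
python3 - <<'E'
from bx import *
woods()
plan([.40,.30,.225],90);
im,P=grab('wrist'); i=im.astype(int);r,g,b=[i[...,k] for k in range(3)]
m=(r>g+25)&(g>b+10)&(P[...,2]>.027)&(P[...,2]<.05)&(abs(P[...,1])<.1);print(m.sum(),cv2.minAreaRect(P[m][:,:2].astype(np.float32)),np.median(P[m],0))
E
```

```text
box 711 ((0.6919556260108948, 0.015612445771694183), (0.06183619424700737, 0.10269641131162643), 70.349853515625) [0.02139978 0.03492006 0.0392313 ]
scene L [0.69  0.187 0.146] 113
scene R [ 0.685 -0.152  0.147] 105
box 531 ((0.689503014087677, 0.014346282929182053), (0.06422204524278641, 0.10261320322751999), 71.8647689819336) [0.02169229 0.03420762 0.03732247]
side L [0.687 0.186 0.145] 67
side R [ 0.683 -0.154  0.146] 108
t 5.18 pos [0.6904 0.017  0.2326] yaw 70.4 open 0.0727 F [ 0.3 -0.3  0.3] q6 -1.31
turn rotvec [ 0.001  0.007 -0.342] then shift cm [29.04 28.3   0.76]
4912 ((0.6902722716331482, 0.0163685604929924), (0.05941231548786163, 0.0998857244849205), 70.64338684082031) [0.68809353 0.01699338 0.03300069]
```

{"api": "jog_arm", "payload": {"deltas": [[0,0,-0.12,0,0,0,0],[0,0,-0.12,0,0,0,0],[0,0,0,3.16,2.3,0,0],[0,0,0,3.16,2.3,0,0],[0,0,0,3.16,2.3,0,0],[0,0,0,3.16,2.3,0,0],[0,0,0,3.16,2.3,0,0],[0,0,0,3.16,2.3,0,0],[0,0,0,3.16,2.3,0,0],[0,0,0,3.16,2.3,0,0],[0,0,0,3.16,2.3,0,0],[0,0,0,3.16,2.3,0,0]]}}

```text
t: 6.23
tool_pos: [0.3954, 0.2784, 0.2261]
tool_rot: [-0.16, -3.135, 0.002]
contact_force: [-0.0, -0.4, 0.6]
opening: 0.0001
```

{"api": "jog_arm", "payload": {"deltas": [[0,0,0,0,3.4,0,0],[0,0,0,0,3.4,0,0],[0,0,0,0,3.4,0,0],[0,0,0,0,3.4,0,0],[0,0,0,0,0,1.5,0],[0,0,0,0,0,1.5,0],[0,0,0,0,0,0,0]]}}

```text
t: 6.82
tool_pos: [0.4091, 0.4121, 0.1923]
tool_rot: [-0.158, -3.13, 0.01]
contact_force: [0.4, -1.3, -0.9]
opening: -0.0003
```

```bash
python3 - <<'E'
from h import *
plan([.435,.413,.2],84);
E
```

```text
t 6.82 pos [0.4091 0.4121 0.1923] yaw 84.2 open -0.0003 F [ 0.4 -1.3 -0.9] q6 -0.81
turn rotvec [-0.007 -0.007  0.004] then shift cm [-2.56  0.36 -0.77]
```

{"api": "jog_arm", "payload": {"deltas": [[0,0,0,-2,0,-0.6,0],[0,0,0,-1.5,0,0,0],[0,0,0,-0.6,0,0,0],[0,0,0,-0.5,0,0,0],[0,0,0,-0.4,0,0,0],[0,0,0,0,0,0,0]]}}

```text
t: 7.32
tool_pos: [0.4601, 0.4069, 0.2032]
tool_rot: [-0.161, -3.132, 0.006]
contact_force: [-7.3, -3.0, 0.8]
opening: -0.0002
```

{"api": "jog_arm", "payload": {"deltas": [[0,0,0,3.8,0,0,0],[0,0,0,0,0,0,0],[0,0,0,0,0,0,0],[0,0,0,0,0,0,0],[0,0,0,0,0,0,0],[0,0,0,0,0,0,0],[0,0,0,0,0,0,0],[0,0,0,0,0,0,0],[0,0,0,0,0,0,0]]}}

```text
t: 8.07
tool_pos: [0.424, 0.412, 0.2043]
tool_rot: [0.16, 3.137, 0.0]
contact_force: [-0.4, -0.2, -0.7]
opening: 0.0002
```

```bash
python3 - <<'E'
from h import *
plan([.435,.413,.2],84);
a=grab('scene')[0][130:260,240:520]; b=grab('side')[0][90:290,170:400]
a=cv2.resize(a,None,fx=2.8,fy=2.8);b=cv2.resize(b,(230,200))
save('tap1',a,1)
E
```

```text
t 8.07 pos [0.424  0.412  0.2043] yaw 84.1 open 0.0002 F [-0.4 -0.2 -0.7] q6 -0.82
turn rotvec [0.    0.    0.003] then shift cm [-1.09  0.21  0.43]
```

View pics/tap1.png

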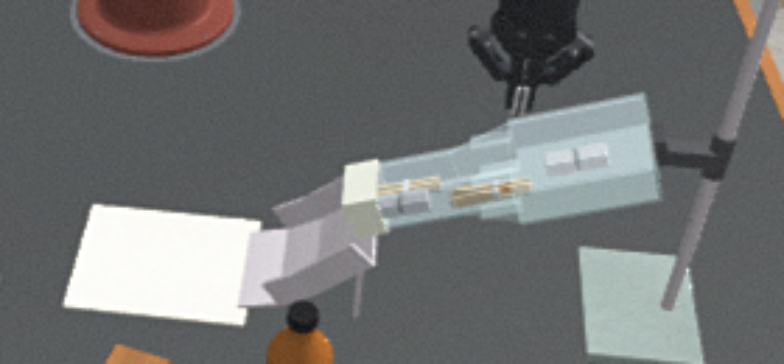

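The flask now has a holder and a magnet at the mouth (400,195), a holder behind them (490,190) and a magnet at (575,158). The board is empty. I'll keep tapping.

{"api": "jog_arm", "payload": {"deltas": [[0,0,0,-2.6,0,0,0],[0,0,0,-0.7,0,0,0],[0,0,0,-0.5,0,0,0],[0,0,0,0,0,0,0],[0,0,0,3.8,0,0,0],[0,0,0,0,0,0,0],[0,0,0,0,0,0,0],[0,0,0,0,0,0,0],[0,0,0,0,0,0,0],[0,0,0,0,0,0,0],[0,0,0,0,0,0,0],[0,0,0,0,0,0,0]]}}

```text
t: 9.17
tool_pos: [0.4241, 0.412, 0.2044]
tool_rot: [0.161, 3.137, 0.0]
contact_force: [0.2, 0.3, -0.1]
opening: -0.0001
```

{"api": "jog_arm", "payload": {"deltas": [[0,0,0,-2.6,0,0,0],[0,0,0,-0.7,0,0,0],[0,0,0,-0.5,0,0,0],[0,0,0,0,0,0,0],[0,0,0,3.8,0,0,0],[0,0,0,0,0,0,0],[0,0,0,0,0,0,0],[0,0,0,0,0,0,0],[0,0,0,0,0,0,0],[0,0,0,0,0,0,0],[0,0,0,0,0,0,0],[0,0,0,0,0,0,0]]}}

```text
t: 10.17
tool_pos: [0.4241, 0.412, 0.2044]
tool_rot: [0.161, 3.137, 0.0]
contact_force: [0.7, 0.8, 0.2]
opening: -0.0003
```

{"api": "jog_arm", "payload": {"deltas": [[0,0,0,-2.6,0,0,0],[0,0,0,-0.7,0,0,0],[0,0,0,-0.5,0,0,0],[0,0,0,0,0,0,0],[0,0,0,3.8,0,0,0],[0,0,0,0,0,0,0],[0,0,0,0,0,0,0],[0,0,0,0,0,0,0],[0,0,0,0,0,0,0],[0,0,0,0,0,0,0],[0,0,0,0,0,0,0],[0,0,0,0,0,0,0]]}}

```text
t: 11.17
tool_pos: [0.4241, 0.412, 0.2044]
tool_rot: [0.161, 3.137, 0.0]
contact_force: [-0.5, -1.0, 0.1]
opening: 0.0
```

```bash
python3 - <<'E'
from h import *
plan([.435,.413,.2],84);
a=grab('scene')[0][130:260,240:520]
save('tap2',a,2.8)
E
```

```text
t 11.17 pos [0.4241 0.412  0.2044] yaw 84.1 open 0.0000 F [-0.5 -1.   0.1] q6 -0.82
turn rotvec [0.    0.    0.002] then shift cm [-1.07  0.21  0.44]
```

View pics/tap2.png

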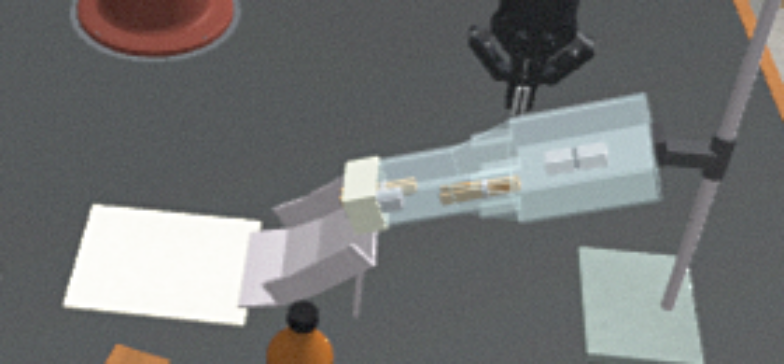

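Each tap slides the front pair about 8 mm and the rear magnet barely moves. I'll push a little deeper.

{"api": "jog_arm", "payload": {"deltas": [[0,0,0,-3.3,0,0,0],[0,0,0,-0.8,0,0,0],[0,0,0,0,0,0,0]]}}

```text
t: 11.47
tool_pos: [0.4639, 0.4076, 0.2033]
tool_rot: [-0.162, -3.132, 0.001]
contact_force: [-8.2, 0.9, 2.2]
opening: -0.0001
```

{"api": "jog_arm", "payload": {"deltas": [[0,0,0,4.1,0,0,0],[0,0,0,0,0,0,0],[0,0,0,0,0,0,0],[0,0,0,0,0,0,0],[0,0,0,0,0,0,0],[0,0,0,0,0,0,0],[0,0,0,-3.3,0,0,0],[0,0,0,-0.9,0,0,0],[0,0,0,0,0,0,0]]}}

```text
t: 12.22
tool_pos: [0.4651, 0.4067, 0.2032]
tool_rot: [-0.163, -3.131, 0.004]
contact_force: [-10.5, -2.4, 2.4]
opening: -0.0003
```

{"api": "jog_arm", "payload": {"deltas": [[0,0,0,4.1,0,0,0],[0,0,0,0,0,0,0],[0,0,0,0,0,0,0],[0,0,0,0,0,0,0],[0,0,0,0,0,0,0],[0,0,0,0,0,0,0],[0,0,0,-3.3,0,0,0],[0,0,0,-0.9,0,0,0],[0,0,0,0,0,0,0]]}}

```text
t: 12.97
tool_pos: [0.4655, 0.4072, 0.2034]
tool_rot: [-0.162, -3.129, 0.003]
contact_force: [-10.2, -1.0, 3.4]
opening: -0.0001
```

{"api": "jog_arm", "payload": {"deltas": [[0,0,0,4.1,0,0,0],[0,0,0,0,0,0,0],[0,0,0,0,0,0,0],[0,0,0,0,0,0,0],[0,0,0,0,0,0,0],[0,0,0,0,0,0,0],[0,0,0,0,0,0,0],[0,0,0,0,0,0,0],[0,0,0,0,0,0,0],[0,0,0,0,0,0,0]]}}

```text
t: 13.8
tool_pos: [0.4258, 0.4118, 0.2043]
tool_rot: [-0.16, -3.138, 0.0]
contact_force: [0.8, 0.1, 0.0]
opening: 0.0002
```

```bash
cat > fl.py <<'E'
from h import *
# distance (mm) up the flask from the mouth of wood pixels / dark-grey spread in the scene view
def prof(tag):
    im,P=grab('scene'); i=im.astype(int);r,g,b=[i[...,k] for k in range(3)]
    save(tag,im[130:260,240:520],2.8)
    w=(r>b+12); n=np.zeros_like(w); n[160:222,300:475]=w[160:222,300:475]
    c=n[:,:].sum(0); print('wood cols',[(u,int(c[u])) for u in range(300,475,4) if c[u]])
    ed=cv2.Laplacian(cv2.GaussianBlur(im[...,1],(3,3),0),cv2.CV_32F); print('magnet edge cols',[(u,int(abs(ed[183:194,u:u+4]).max())) for u in range(412,470,4)])
E
python3 - <<'E'
from fl import *
plan([.424,.412,.2044],84); prof('tap3')
E
```

```text
t 13.80 pos [0.4258 0.4118 0.2043] yaw 84.2 open 0.0002 F [0.8 0.1 0. ] q6 -0.83
turn rotvec [-0.     0.     0.003] then shift cm [ 0.18  0.   -0.01]
wood cols [(304, 1), (308, 1), (312, 3), (316, 5), (320, 1), (324, 1), (364, 1), (372, 1), (376, 6), (380, 1), (384, 4), (388, 5), (392, 5)]
magnet edge cols [(412, 18), (416, 17), (420, 20), (424, 14), (428, 18), (432, 24), (436, 36), (440, 30), (444, 25), (448, 26), (452, 8), (456, 8), (460, 10), (464, 10), (468, 22)]
```

View pics/tap3.png

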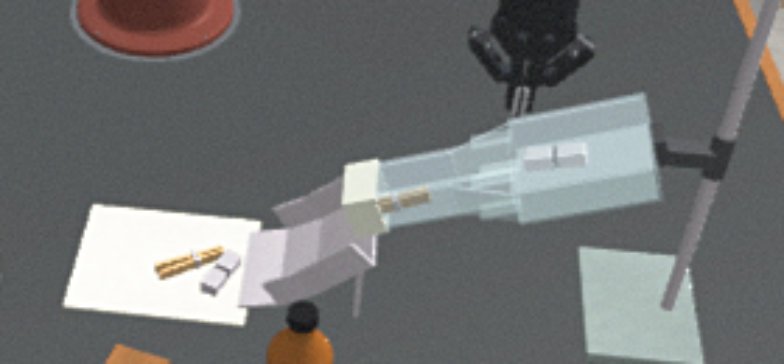

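Holder 1 at (190,262) and magnet 1 at (222,272) are on the board. Holder 2 is at the mouth, and magnet 2 at (555,155) is now sliding about 7 mm per tap.

{"api": "jog_arm", "payload": {"deltas": [[0,0,0,-3.3,0,0,0],[0,0,0,-0.9,0,0,0],[0,0,0,0,0,0,0],[0,0,0,4.1,0,0,0],[0,0,0,0,0,0,0],[0,0,0,0,0,0,0],[0,0,0,0,0,0,0],[0,0,0,0,0,0,0],[0,0,0,0,0,0,0]]}}

```text
t: 14.6
tool_pos: [0.4275, 0.4118, 0.2049]
tool_rot: [0.161, 3.136, 0.001]
contact_force: [-0.3, -0.3, 0.4]
opening: -0.0002
```

{"api": "jog_arm", "payload": {"deltas": [[0,0,0,-3.3,0,0,0],[0,0,0,-0.8,0,0,0],[0,0,0,0,0,0,0],[0,0,0,4.1,0,0,0],[0,0,0,0,0,0,0],[0,0,0,0,0,0,0],[0,0,0,0,0,0,0],[0,0,0,0,0,0,0],[0,0,0,0,0,0,0]]}}

```text
t: 15.35
tool_pos: [0.4277, 0.4118, 0.2049]
tool_rot: [0.161, 3.136, 0.001]
contact_force: [0.6, -0.1, -0.8]
opening: 0.0004
```

{"api": "jog_arm", "payload": {"deltas": [[0,0,0,-3.3,0,0,0],[0,0,0,-0.8,0,0,0],[0,0,0,0,0,0,0],[0,0,0,4.1,0,0,0],[0,0,0,0,0,0,0],[0,0,0,0,0,0,0],[0,0,0,0,0,0,0],[0,0,0,0,0,0,0],[0,0,0,0,0,0,0]]}}

```text
t: 16.1
tool_pos: [0.4277, 0.4118, 0.2049]
tool_rot: [0.161, 3.136, 0.001]
contact_force: [0.7, 0.1, 0.3]
opening: -0.0001
```

{"api": "jog_arm", "payload": {"deltas": [[0,0,0,-3.3,0,0,0],[0,0,0,-0.8,0,0,0],[0,0,0,0,0,0,0],[0,0,0,4.1,0,0,0],[0,0,0,0,0,0,0],[0,0,0,0,0,0,0],[0,0,0,0,0,0,0],[0,0,0,0,0,0,0],[0,0,0,0,0,0,0]]}}

```text
t: 16.85
tool_pos: [0.4277, 0.4118, 0.2049]
tool_rot: [0.161, 3.136, 0.001]
contact_force: [0.2, 0.7, -0.1]
opening: -0.0001
```

{"api": "jog_arm", "payload": {"deltas": [[0,0,0,-3.3,0,0,0],[0,0,0,-0.8,0,0,0],[0,0,0,0,0,0,0],[0,0,0,4.1,0,0,0],[0,0,0,0,0,0,0],[0,0,0,0,0,0,0],[0,0,0,0,0,0,0],[0,0,0,0,0,0,0],[0,0,0,0,0,0,0]]}}

```text
t: 17.6
tool_pos: [0.4277, 0.4118, 0.2049]
tool_rot: [0.161, 3.136, 0.001]
contact_force: [-0.4, -1.1, -0.2]
opening: 0.0002
```

{"api": "jog_arm", "payload": {"deltas": [[0,0,0,-3.3,0,0,0],[0,0,0,-0.8,0,0,0],[0,0,0,0,0,0,0],[0,0,0,4.1,0,0,0],[0,0,0,0,0,0,0],[0,0,0,0,0,0,0],[0,0,0,0,0,0,0],[0,0,0,0,0,0,0],[0,0,0,0,0,0,0]]}}

```text
t: 18.35
tool_pos: [0.4277, 0.4119, 0.205]
tool_rot: [0.161, 3.136, 0.001]
contact_force: [0.5, 0.0, -0.4]
opening: 0.0003
```

{"api": "jog_arm", "payload": {"deltas": [[0,0,0,-3.3,0,0,0],[0,0,0,-0.8,0,0,0],[0,0,0,0,0,0,0],[0,0,0,4.1,0,0,0],[0,0,0,0,0,0,0],[0,0,0,0,0,0,0],[0,0,0,0,0,0,0],[0,0,0,0,0,0,0],[0,0,0,0,0,0,0]]}}

```text
t: 19.1
tool_pos: [0.4277, 0.4119, 0.205]
tool_rot: [0.161, 3.136, 0.001]
contact_force: [0.4, -1.1, -0.8]
opening: 0.0001
```

{"api": "jog_arm", "payload": {"deltas": [[0,0,0,-3.3,0,0,0],[0,0,0,-0.8,0,0,0],[0,0,0,0,0,0,0],[0,0,0,4.1,0,0,0],[0,0,0,0,0,0,0],[0,0,0,0,0,0,0],[0,0,0,0,0,0,0],[0,0,0,0,0,0,0],[0,0,0,0,0,0,0]]}}

```text
t: 19.85
tool_pos: [0.4277, 0.4118, 0.205]
tool_rot: [0.161, 3.136, 0.001]
contact_force: [0.9, 0.3, 0.5]
opening: 0.0002
```

```bash
python3 - <<'E'
from fl import *
plan([.424,.412,.2044],84); prof('tap4')
E
```

```text
t 19.85 pos [0.4277 0.4118 0.205 ] yaw 84.1 open 0.0002 F [0.9 0.3 0.5] q6 -0.83
turn rotvec [0.001 0.001 0.002] then shift cm [ 0.37 -0.02  0.06]
wood cols [(304, 1), (308, 1), (312, 3), (316, 6), (336, 1), (340, 3), (344, 5), (364, 1), (368, 3), (372, 1), (376, 2)]
magnet edge cols [(412, 19), (416, 17), (420, 21), (424, 10), (428, 12), (432, 4), (436, 4), (440, 5), (444, 8), (448, 8), (452, 9), (456, 7), (460, 11), (464, 11), (468, 25)]
```

View pics/tap4.png

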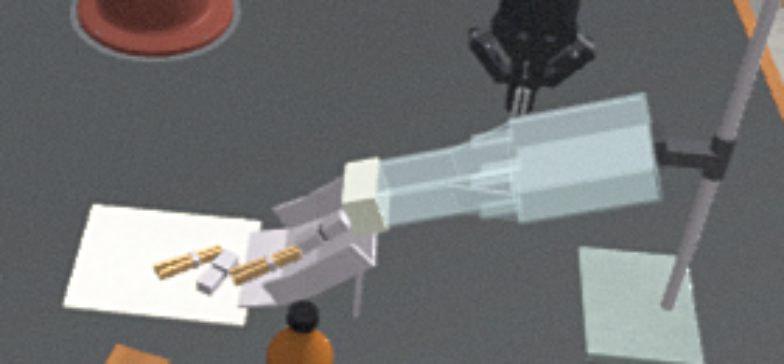

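The flask looks empty. Four things came out: holders at (188,262) and (266,267), and magnets at (217,272) and (325,230), the last one still on the chute. Next is a close look from above.

{"api": "jog_arm", "payload": {"deltas": [[0,0,0,1.5,-3.3,-1.5,1],[0,0,0,0,-3.3,-1.5,1],[0,0,0,0,-3.3,-1.5,1],[0,0,0,0,-3.3,-1.5,1],[0,0,0,-2,-3.3,-1,1],[0,0,0,-2,-3.3,-1,1],[0,0,0,-2,-3.3,0,1],[0,0,0,-2,-3.3,0,1],[0,0,0,-2,-3.3,0,1],[0,0,0,0,0,0,1],[0,0,0,0,0,0,1]]}}

```text
t: 20.82
tool_pos: [0.4819, 0.1058, 0.2845]
tool_rot: [0.167, 3.137, 0.0]
contact_force: [-0.4, 0.7, -0.7]
opening: 0.0853
```

```bash
python3 - <<'E'
from h import *
plan([.48,.09,.28],84)
im,P=grab('wrist');np.savez('/tmp/w2',im=im,P=P);save('w2',im)
E
```

```text
t 20.82 pos [0.4819 0.1058 0.2845] yaw 83.9 open 0.0853 F [-0.4  0.7 -0.7] q6 -1.40
turn rotvec [ 0.     0.    -0.002] then shift cm [ 0.02 -1.59  0.45]
```

View pics/w2.png

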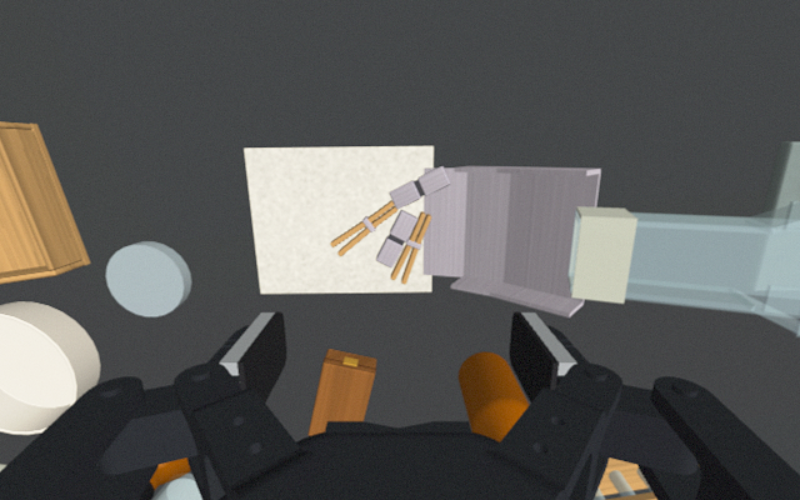

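All four lie on or at the edge of the board. The holders are at (367,225) and (412,246), and the magnets at (420,187) and (398,240).

```bash
cat > seg.py <<'E'
from h import *
def seg(im,P,zmin=.009,ymax=.2):
    i=im.astype(int);r,g,b=[i[...,k] for k in range(3)];x,y,z=[P[...,k] for k in range(3)]
    reg=(x>.3)&(x<.65)&(y>-.1)&(y<ymax)
    for nm,m in(('holder',reg&(r>b+25)&(z>.006)&(z<.06)),('magnet',reg&(abs(r-b)<=20)&(r>90)&(r<235)&(z>zmin)&(z<.05))):
        m=cv2.morphologyEx(m.astype(np.uint8),cv2.MORPH_CLOSE if nm=='holder' else cv2.MORPH_OPEN,np.ones((3,3)))
        k,l,s,c=cv2.connectedComponentsWithStats(m)
        for j in range(1,k):
            if s[j,4]>80:
                q=P[l==j];q=q[~np.isnan(q[:,0])]; mu=np.median(q,0); C=np.cov(q[:,:2].T); w,V=np.linalg.eigh(C)
                (cx,cy),wh,a=cv2.minAreaRect(q[:,:2].astype(np.float32)); 
                print(nm,s[j,4],'ctr',np.round([cx,cy],4),'wh',np.round(wh,3),'long heading %.0f'%(np.degrees(np.arctan2(V[1,1],V[0,1]))%180),'z',np.round(np.percentile(q[:,2],[5,50,95]),3),'pix',c[j].astype(int))
E
python3 - <<'E'
from seg import *
D=np.load('/tmp/w2.npz');seg(D['im'],D['P'])
P=D['P']
for u,v in[(294,180),(330,197),(336,150),(318,192)]: print(u,v,np.round(P[v,u],3))
E
```

```text
holder 239 ctr [0.4796 0.0897] wh [0.013 0.032] long heading 121 z [0.005 0.015 0.017] pix [305 171]
holder 250 ctr [0.4978 0.1284] wh [0.014 0.032] long heading 152 z [0.008 0.019 0.021] pix [336 181]
holder 336 ctr [0.5002 0.0528] wh [0.018 0.043] long heading 120 z [0.002 0.015 0.017] pix [280 189]
holder 325 ctr [0.5348 0.1073] wh [0.018 0.042] long heading 152 z [0.002 0.016 0.019] pix [323 210]
holder 537 ctr [0.6435 0.0275] wh [0.051 0.016] long heading 77 z [0.008 0.027 0.034] pix [273 290]
magnet 4153 ctr [0.4971 0.1644] wh [0.121 0.071] long heading 6 z [0.011 0.02  0.035] pix [371 179]
magnet 332 ctr [0.4609 0.1147] wh [0.02  0.028] long heading 114 z [0.018 0.02  0.023] pix [323 155]
magnet 382 ctr [0.4987 0.1162] wh [0.036 0.029] long heading 5 z [0.016 0.018 0.019] pix [323 182]
magnet 312 ctr [0.5206 0.0921] wh [0.02  0.028] long heading 145 z [0.016 0.018 0.019] pix [311 201]
294 180 [0.489 0.073 0.016]
330 197 [0.516 0.117 0.018]
336 150 [0.455 0.131 0.023]
318 192 [0.508 0.102 0.015]
```

```bash
python3 - <<'E'
from h import *
plan([.4545,.129,.10],24)
E
```

```text
t 20.87 pos [0.4814 0.107  0.2844] yaw 84.0 open 0.0855 F [ 0.4  0.7 -0.3] q6 -1.40
turn rotvec [ 0.    -0.     1.048] then shift cm [ 3.1  -1.56 18.44]
```

{"api": "jog_arm", "payload": {"deltas": [[0,0,0.117,0,0,0,0.38],[0,0,0.117,0,0,0,0.38],[0,0,0.117,0,0,0,0.38],[0,0,0.117,0,0,0,0.38],[0,0,0.117,0,0,0,0.38],[0,0,0.117,0,0,0,0.38],[0,0,0.117,0,0,0,0.38],[0,0,0.117,0,0,0,0.38],[0,0,0.112,0,0,0,0.38],[0,0,0,3.1,-1.5,2,0.38],[0,0,0,0,0,3,0.38],[0,0,0,0,0,0,0.38]]}}

```text
t: 21.87
tool_pos: [0.4508, 0.1314, 0.2287]
tool_rot: [-1.699, -2.634, 0.009]
contact_force: [-0.4, -0.7, -1.4]
opening: 0.0324
```

```bash
python3 - <<'E'
from seg import *
plan([.4545,.129,.031],24)
im,P=grab('wrist');save('w3',im);seg(im,P)
E
```

```text
t 21.87 pos [0.4508 0.1314 0.2287] yaw 24.3 open 0.0324 F [-0.4 -0.7 -1.4] q6 -0.30
turn rotvec [-0.009 -0.003  0.006] then shift cm [-0.37  0.24 19.77]
holder 326 ctr [0.4978 0.1269] wh [0.014 0.033] long heading 151 z [0.003 0.019 0.021] pix [354 201]
holder 266 ctr [0.4794 0.0906] wh [0.013 0.034] long heading 120 z [0.002 0.015 0.017] pix [326 223]
holder 344 ctr [0.5358 0.1066] wh [0.018 0.043] long heading 152 z [0.013 0.017 0.018] pix [376 228]
holder 294 ctr [0.5022 0.0532] wh [0.017 0.042] long heading 121 z [0.014 0.015 0.016] pix [330 256]
magnet 5542 ctr [0.4977 0.1641] wh [0.121 0.072] long heading 6 z [0.011 0.021 0.037] pix [377 166]
magnet 390 ctr [0.4616 0.1145] wh [0.02  0.027] long heading 109 z [0.018 0.02  0.022] pix [321 198]
magnet 426 ctr [0.4947 0.1093] wh [0.02 0.03] long heading 150 z [0.015 0.018 0.019] pix [345 213]
magnet 277 ctr [0.5209 0.0925] wh [0.02  0.029] long heading 174 z [0.016 0.018 0.019] pix [359 232]
```

View pics/w3.png

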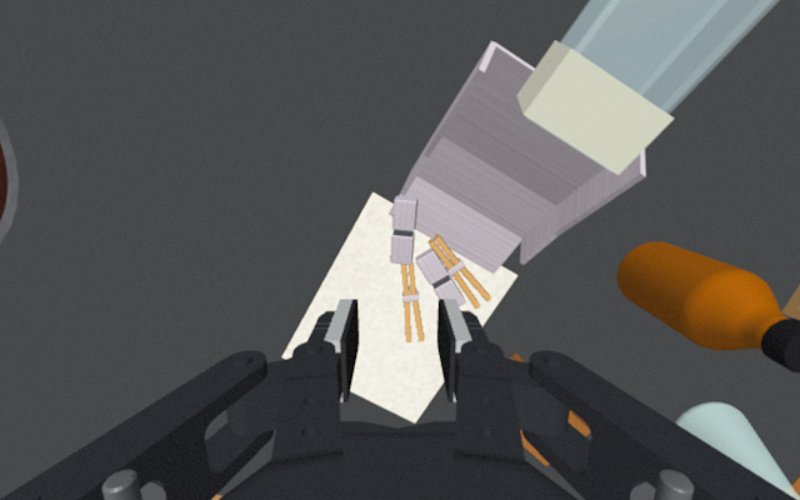

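{"api": "jog_arm", "payload": {"deltas": [[0,0,0,-0.4,0.2,3.5,0.38],[0,0,0,0,0,3.5,0.38],[0,0,0,0,0,3.5,0.38],[0,0,0,0,0,3.5,0.38],[0,0,0,0,0,2.5,0.38],[0,0,0,0,0,1.7,0.38],[0,0,0,0,0,0.9,0.38],[0,0,0,0,0,0.5,0.38],[0,0,0,0,0,0,0.38]]}}

```text
t: 22.67
tool_pos: [0.4594, 0.1271, 0.0394]
tool_rot: [1.707, 2.636, 0.001]
contact_force: [-0.0, -0.4, 0.7]
opening: 0.0326
```

{"api": "jog_arm", "payload": {"deltas": [[0,0,0,0,0,0,0.1],[0,0,0,0,0,0,0.1],[0,0,0,0,0,0,0.1],[0,0,0,0,0,0,0.1],[0,0,0,0,0,-1,0.1],[0,0,0,0,0,-2.5,0.1],[0,0,0,0,0,-3.5,0.1]], "grip_force": 40}}

```text
t: 23.25
tool_pos: [0.4548, 0.1266, 0.1059]
tool_rot: [-1.705, -2.631, 0.008]
contact_force: [0.4, -0.4, -0.2]
opening: 0.0181
```

```bash
python3 - <<'E'
from h import *
plan([.61,-.34,.10],24)
E
```

```text
t 23.25 pos [0.4548 0.1266 0.1059] yaw 24.1 open 0.0181 F [ 0.4 -0.4 -0.2] q6 -0.31
turn rotvec [-0.008 -0.003  0.002] then shift cm [-48.94  -4.8    0.59]
```

{"api": "jog_arm", "payload": {"deltas": [[0,0,0,-3.4,-0.9,-1,0.1],[0,0,0,-3.4,-0.9,-1,0.1],[0,0,0,-3.4,-0.9,0,0.1],[0,0,0,-3.4,-0.9,0,0.1],[0,0,0,-3.4,-0.9,0,0.1],[0,0,0,-3.4,-0.9,0,0.1],[0,0,0,-3.4,-0.9,0,0.1],[0,0,0,-3.4,-0.9,0,0.1],[0,0,0,-3.6,0.4,0,0.1],[0,0,0,-3.6,0.4,0,0.1],[0,0,0,-3.6,0.4,0,0.1],[0,0,0,-3.6,0.4,0,0.1]]}}

```text
t: 24.25
tool_pos: [0.5771, -0.277, 0.1283]
tool_rot: [-1.708, -2.635, -0.0]
contact_force: [0.5, 0.7, 0.4]
opening: 0.0185
```

{"api": "jog_arm", "payload": {"deltas": [[0,0,0,-3.6,0.4,0,0.1],[0,0,0,-3.6,0.4,0,0.1],[0,0,0,0,0,0,0.1]]}}

```text
t: 24.5
tool_pos: [0.615, -0.3431, 0.1278]
tool_rot: [1.712, 2.632, -0.002]
contact_force: [-1.0, -0.3, -0.6]
opening: 0.0185
```

```bash
python3 - <<'E'
from h import *
plan([.61,-.35,.045],24)
E
```

```text
t 24.50 pos [ 0.615  -0.3431  0.1278] yaw 23.9 open 0.0185 F [-1.  -0.3 -0.6] q6 -1.03
turn rotvec [-0.     0.002 -0.001] then shift cm [-0.43 -0.74  8.28]
```

{"api": "jog_arm", "payload": {"deltas": [[0,0,0,-0.4,-0.7,3,0.1],[0,0,0,0,0,3,0.1],[0,0,0,0,0,2,0.1],[0,0,0,0,0,1,0.1],[0,0,0,0,0,0,0.1],[0,0,0,0,0,0,0.4],[0,0,0,0,0,0,0.4],[0,0,0,0,0,0,0.4],[0,0,0,0,0,-3,0.4],[0,0,0,0,0,-3,0.4],[0,0,0,0,0,-3,0.4],[0,0,0,0,0,-2,0.4]]}}

```text
t: 25.5
tool_pos: [0.6101, -0.3452, 0.1528]
tool_rot: [1.705, 2.633, -0.0]
contact_force: [1.1, 0.3, -0.4]
opening: 0.0341
```

{"api": "jog_arm", "payload": {"deltas": [[0,0,0,3.6,-0.4,-1,0.3],[0,0,0,3.6,-0.4,-1,0.3],[0,0,0,3.6,-0.4,-1,0.3],[0,0,0,3.6,-0.4,-1,0.3],[0,0,0,3.6,-0.4,-1,0.3],[0,0,0,3.6,-0.4,-1,0.3],[0,0,-0.1,3.3,1.4,-1,0.3],[0,0,0,3.3,1.4,0,0.3],[0,0,0,3.3,1.4,0,0.3],[0,0,0,3.3,1.4,0,0.3],[0,0,0,3.3,1.4,0,0.3],[0,0,0,0,0,0,0.3]]}}

```text
t: 26.5
tool_pos: [0.48, 0.0258, 0.219]
tool_rot: [-1.566, -2.723, -0.004]
contact_force: [0.2, -0.4, 0.2]
opening: 0.0256
```

```bash
python3 - <<'E'
from seg import *
plan([.498,.059,.028],30)
im,P=grab('wrist');np.savez('/tmp/w4',im=im,P=P);save('w4',im);seg(im,P)
i2,P2=grab('scene'); m=(np.hypot(P2[...,0]-.608,P2[...,1]+.343)<.065)&(P2[...,2]>.012)&(P2[...,2]<.04); print('dish thing',m.sum(),np.median(P2[m],0))
E
```

```text
t 26.50 pos [0.48   0.0258 0.219 ] yaw 30.2 open 0.0256 F [ 0.2 -0.4  0.2] q6 -0.63
turn rotvec [ 0.002 -0.001  0.003] then shift cm [ 1.97  3.22 19.1 ]
holder 440 ctr [0.5008 0.1259] wh [0.014 0.032] long heading 154 z [0.01  0.019 0.021] pix [384 108]
holder 372 ctr [0.4803 0.0885] wh [0.012 0.032] long heading 120 z [0.004 0.015 0.017] pix [347 131]
holder 533 ctr [0.5397 0.1089] wh [0.018 0.042] long heading 155 z [0.007 0.016 0.018] pix [404 142]
holder 444 ctr [0.5015 0.0524] wh [0.018 0.042] long heading 119 z [0.007 0.015 0.017] pix [346 170]
holder 2598 ctr [0.6286 0.0227] wh [0.059 0.055] long heading 90 z [0.014 0.033 0.034] pix [427 248]
magnet 7965 ctr [0.4981 0.1725] wh [0.056 0.12 ] long heading 179 z [0.01  0.019 0.035] pix [415  62]
magnet 559 ctr [0.4969 0.1097] wh [0.02  0.029] long heading 147 z [0.015 0.018 0.019] pix [371 121]
magnet 86 ctr [0.5184 0.1197] wh [0.016 0.006] long heading 64 z [0.015 0.019 0.02 ] pix [394 124]
magnet 507 ctr [0.5226 0.0915] wh [0.02  0.028] long heading 145 z [0.016 0.018 0.019] pix [382 150]
dish thing 153 [ 0.60955804 -0.33915249  0.01962864]
```

View pics/w4.png

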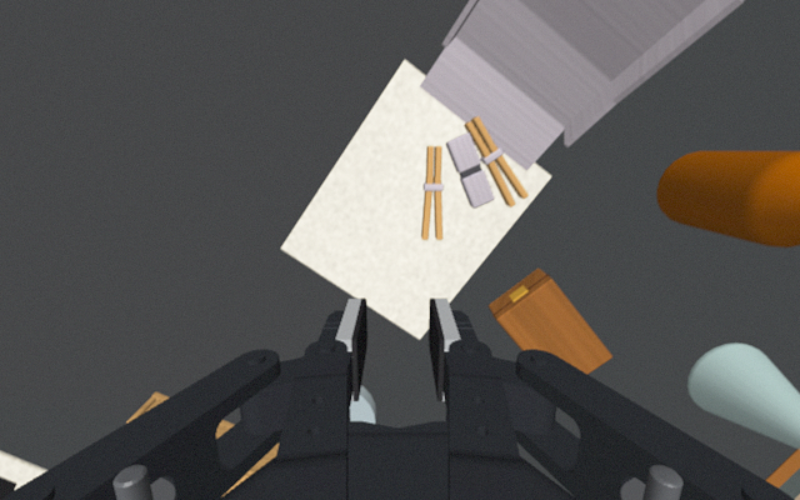

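Holder A at (432,192) stands clear, magnet D and holder B lie side by side at (470,172) and (496,160), and magnet 2 is in the dish.

{"api": "jog_arm", "payload": {"deltas": [[0,0,0,2,3.2,0,0.3],[0,0,0,0,0,3.5,0.3],[0,0,0,0,0,3.5,0.3],[0,0,0,0,0,3.5,0.3],[0,0,0,0,0,2,0.3],[0,0,0,0,0,1,0.3],[0,0,0,0,0,0,0.3],[0,0,0,0,0,0,0.3]]}}

```text
t: 27.27
tool_pos: [0.4994, 0.0534, 0.084]
tool_rot: [1.576, 2.717, 0.0]
contact_force: [0.5, -0.4, -0.8]
opening: 0.0259
```

```bash
python3 - <<'E'
from h import *
plan([.498,.059,.028],30)
E
```

```text
t 27.27 pos [0.4994 0.0534 0.084 ] yaw 29.8 open 0.0259 F [ 0.5 -0.4 -0.8] q6 -0.56
turn rotvec [ 0.     0.    -0.004] then shift cm [0.55 0.16 5.6 ]
```

{"api": "jog_arm", "payload": {"deltas": [[0,0,0,0.3,0.1,2.5,0.3],[0,0,0,0,0,2,0.3],[0,0,0,0,0,1.1,0.3],[0,0,0,0,0,0,0.3],[0,0,0,0,0,0,0.05],[0,0,0,0,0,0,0.05],[0,0,0,0,0,0,0.05],[0,0,0,0,0,-1,0.05],[0,0,0,0,0,-2.5,0.05],[0,0,0,0,0,-3.5,0.05],[0,0,0,0,0,-3,0.05]], "grip_force": 30}}

```text
t: 28.18
tool_pos: [0.4982, 0.0574, 0.1299]
tool_rot: [1.574, 2.718, 0.001]
contact_force: [2.1, 0.4, 0.4]
opening: 0.0152
```

```bash
python3 - <<'E'
from h import *
plan([.455,-.31,.12],30)
E
```

```text
t 28.18 pos [0.4982 0.0574 0.1299] yaw 29.9 open 0.0152 F [2.1 0.4 0.4] q6 -0.55
turn rotvec [ 0.001  0.001 -0.002] then shift cm [-29.66 -22.11   0.99]
```

{"api": "jog_arm", "payload": {"deltas": [[0,0,0,-2.8,-2.05,0,0.05],[0,0,0,-2.8,-2.05,0,0.05],[0,0,0,-2.8,-2.05,0,0.05],[0,0,0,-2.8,-2.05,0,0.05],[0,0,0,-2.8,-2.05,0,0.05],[0,0,0,-2.8,-2.05,0,0.05],[0,0,0,-2.8,-2.05,0,0.05],[0,0,0,-2.8,-2.05,0,0.05],[0,0,0,-2.8,-2.05,0,0.05],[0,0,0,-2.8,-2.05,0,0.05],[0,0,0,-2.8,-2.05,0,0.05],[0,0,0,0,0,0,0.05]]}}

```text
t: 29.18
tool_pos: [0.4556, -0.3276, 0.1298]
tool_rot: [1.579, 2.711, -0.005]
contact_force: [-0.2, 0.1, 0.8]
opening: 0.0148
```

```bash
python3 - <<'E'
from h import *
plan([.456,-.323,.035],30)
E
```

```text
t 29.18 pos [ 0.4556 -0.3276  0.1298] yaw 29.6 open 0.0148 F [-0.2  0.1  0.8] q6 -1.27
turn rotvec [-0.     0.005 -0.007] then shift cm [0.38 0.27 9.48]
```

{"api": "jog_arm", "payload": {"deltas": [[0,0,0,0.4,0.2,3.5,0.05],[0,0,0,0,0,3.2,0.05],[0,0,0,0,0,1.7,0.05],[0,0,0,0,0,1,0.05],[0,0,0,0,0,0,0.05],[0,0,0,0,0,0,0.35],[0,0,0,0,0,0,0.35],[0,0,0,0,0,0,0.35],[0,0,0,0,0,-3,0.35],[0,0,0,0,0,-3.5,0.35],[0,0,0,0,0,-3.5,0.35],[0,0,0,0,0,-2,0.5]]}}

```text
t: 30.18
tool_pos: [0.4573, -0.3189, 0.159]
tool_rot: [1.57, 2.712, -0.002]
contact_force: [0.3, -0.4, 0.7]
opening: 0.0406
```

{"api": "jog_arm", "payload": {"deltas": [[0,0,0,2.8,2.1,-0.5,1],[0,0,0,2.8,2.1,-0.5,1],[0,0,0,2.8,2.1,-0.5,1],[0,0,0,2.8,2.1,-0.5,1],[0,0,0,2.8,2.1,-0.5,1],[0,0,0,2.8,2.1,-0.5,1],[0,0,0,2.8,2.1,-0.5,1],[0,0,0,2.8,2.1,0,1],[0,0,0,2.8,2.1,0,1],[0,0,0,2.8,2.1,0,1],[0,0,0,2.8,2.1,0,1],[0,0,0,2.8,2.1,0,1]]}}

```text
t: 31.18
tool_pos: [0.5072, 0.1012, 0.1897]
tool_rot: [1.573, 2.717, 0.002]
contact_force: [1.1, 0.6, -0.2]
opening: 0.0854
```

{"api": "jog_arm", "payload": {"deltas": [[0,0,0.113,0,0,0,1],[0,0,0.113,0,0,0,1],[0,0,0.113,0,0,0,1],[0,0,0.113,0,0,0,1],[0,0,0.113,0,0,0,1],[0,0,0.113,0,0,0,1],[0,0,0.113,0,0,0,1],[0,0,0.113,0,0,0,1],[0,0,0.113,0,0,0,1],[0,0,0.113,0,0,0,1],[0,0,0,0,0,0,1]]}}

```text
t: 32.1
tool_pos: [0.5072, 0.0994, 0.1894]
tool_rot: [2.786, 1.451, 0.003]
contact_force: [0.4, -0.2, 0.7]
opening: 0.0853
```

```bash
python3 - <<'E'
from seg import *
plan([.5064,.0957,.09],-35)
im,P=grab('wrist');seg(im,P,.0095)
i2,P2=grab('scene'); m=(abs(P2[...,0]-.428)<.062)&(abs(P2[...,1]+.313)<.055)&(P2[...,2]>.013)&(P2[...,2]<.04); print('tray thing',m.sum(),np.median(P2[m],0))
E
```

```text
t 32.10 pos [0.5072 0.0994 0.1894] yaw -35.0 open 0.0853 F [ 0.4 -0.2  0.7] q6 0.66
turn rotvec [ 0.001 -0.001  0.   ] then shift cm [-0.35  0.15  9.94]
holder 653 ctr [0.5401 0.1095] wh [0.018 0.043] long heading 155 z [0.007 0.016 0.018] pix [337 162]
holder 3841 ctr [0.6314 0.0222] wh [0.061 0.059] long heading 94 z [0.014 0.033 0.034] pix [463 185]
holder 432 ctr [0.5003 0.1271] wh [0.014 0.033] long heading 155 z [0.009 0.019 0.021] pix [294 169]
magnet 6945 ctr [0.5004 0.1764] wh [0.056 0.118] long heading 178 z [0.011 0.019 0.032] pix [265 125]
magnet 95 ctr [0.5182 0.1198] wh [0.016 0.005] long heading 67 z [0.016 0.019 0.02 ] pix [313 166]
magnet 566 ctr [0.4967 0.11  ] wh [0.02  0.027] long heading 151 z [0.016 0.018 0.019] pix [301 187]
magnet 598 ctr [0.5232 0.0913] wh [0.019 0.028] long heading 145 z [0.015 0.018 0.019] pix [333 187]
tray thing 131 [ 0.44894705 -0.30730999  0.01885019]
```

{"api": "jog_arm", "payload": {"deltas": [[0,0,0,-0.35,0.15,3.3,1],[0,0,0,0,0,3.3,1],[0,0,0,0,0,3.3,1],[0,0,0,0,0,2,1],[0,0,0,0,0,1,1],[0,0,0,0,0,0,1],[0,0,0,0,0,0,1]]}}

```text
t: 32.78
tool_pos: [0.5066, 0.0956, 0.06]
tool_rot: [2.784, 1.454, 0.001]
contact_force: [0.1, 1.1, 1.1]
opening: 0.0854
```

```bash
python3 - <<'E'
from h import *
plan([.5064,.0957,.022],-35)
E
```

```text
t 32.78 pos [0.5066 0.0956 0.06  ] yaw -34.8 open 0.0854 F [0.1 1.1 1.1] q6 0.65
turn rotvec [ 0.001 -0.     0.003] then shift cm [-0.01 -0.02  3.8 ]
```

{"api": "jog_arm", "payload": {"deltas": [[0,0,0,0,0,2,1],[0,0,0,0,0,1.2,1],[0,0,0,0,0,0.5,1],[0,0,0,0,0,0,0.6],[0,0,0,0,0,0,0.6],[0,0,0,0,0,0,0.6],[0,0,0,0,0,0,0.6]], "grip_force": 40}}

```text
t: 33.37
tool_pos: [0.5071, 0.0956, 0.0235]
tool_rot: [2.784, 1.453, 0.003]
contact_force: [0.3, 0.6, -1.0]
opening: 0.0591
```

{"api": "jog_arm", "payload": {"deltas": [[0,0,0,0,0,-0.8,0.6],[0,0,0,0,0,-1.5,0.6],[0,0,0,0,0,-2.5,0.6],[0,0,0,0,0,-3,0.6],[0,0,0,0,0,-3,0.6],[0,0,0,0,0,0,0.6]]}}

```text
t: 33.87
tool_pos: [0.5105, 0.0959, 0.1384]
tool_rot: [2.78, 1.451, 0.018]
contact_force: [1.9, -0.9, 0.3]
opening: 0.059
```

```bash
python3 - <<'E'
from seg import *
plan([.608,-.343,.13],-35)
im,P=grab('wrist');save('w5',im);seg(im,P,.0095)
E
```

```text
t 33.87 pos [0.5105 0.0959 0.1384] yaw -34.9 open 0.0590 F [ 1.9 -0.9  0.3] q6 0.65
turn rotvec [ 0.01  -0.008  0.002] then shift cm [-30.36  33.16   0.84]
holder 954 ctr [0.5396 0.1088] wh [0.018 0.043] long heading 155 z [0.007 0.016 0.018] pix [334 170]
holder 5685 ctr [0.6315 0.0221] wh [0.061 0.06 ] long heading 94 z [0.014 0.033 0.034] pix [485 198]
holder 624 ctr [0.5002 0.1279] wh [0.013 0.034] long heading 155 z [0.01  0.019 0.021] pix [283 179]
magnet 10340 ctr [0.4989 0.1726] wh [0.055 0.118] long heading 178 z [0.011 0.019 0.032] pix [247 125]
magnet 138 ctr [0.5178 0.1198] wh [0.016 0.006] long heading 65 z [0.017 0.019 0.02 ] pix [305 175]
```

View pics/w5.png

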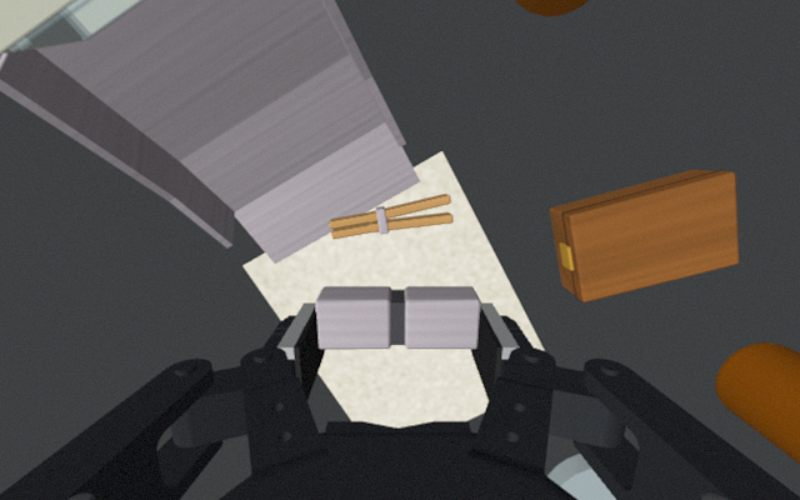

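The magnet is held by its ends at (398,318), and holder B at (392,217) was not disturbed.

{"api": "jog_arm", "payload": {"deltas": [[0,0,0.108,0,0,0,0.6],[0,0,0.108,0,0,0,0.6],[0,0,0.108,0,0,0,0.6],[0,0,0.108,0,0,0,0.6],[0,0,0.108,0,0,0,0.6],[0,0,0,-1.5,3.2,0,0.6],[0,0,0,-1.5,3.2,0,0.6],[0,0,0,-1.5,3.2,0,0.6],[0,0,0,-1.5,3.2,0,0.6],[0,0,0,-1.5,3.2,0,0.6],[0,0,0,-1.5,3.2,0,0.6],[0,0,0,-1.5,3,0,0.6]]}}

```text
t: 34.92
tool_pos: [0.5002, -0.1515, 0.1295]
tool_rot: [-3.071, -0.657, 0.002]
contact_force: [0.3, 0.5, -0.6]
opening: 0.0588
```

{"api": "jog_arm", "payload": {"deltas": [[0,0,0,-0.2,3.6,0,0.6],[0,0,0,-0.2,3.6,0,0.6],[0,0,0,-0.2,3.6,0,0.6],[0,0,0,-0.2,3.6,0,0.6],[0,0,0,-0.2,3.6,0,0.6],[0,0,0,-0.2,3.6,0,0.6],[0,0,0,0,0,0,0.6],[0,0,0,0,0,0,0.6]]}}

```text
t: 35.58
tool_pos: [0.5782, -0.3531, 0.1287]
tool_rot: [-3.071, -0.654, 0.002]
contact_force: [0.9, -0.1, -0.5]
opening: 0.0588
```

```bash
python3 - <<'E'
from h import *
plan([.583,-.354,.036],-66)
im,P=grab('wrist');save('w6',im)
E
```

```text
t 35.58 pos [ 0.5782 -0.3531  0.1287] yaw -66.0 open 0.0588 F [ 0.9 -0.1 -0.5] q6 0.49
turn rotvec [-0.002  0.001  0.001] then shift cm [0.4  0.28 9.27]
```

View pics/w6.png

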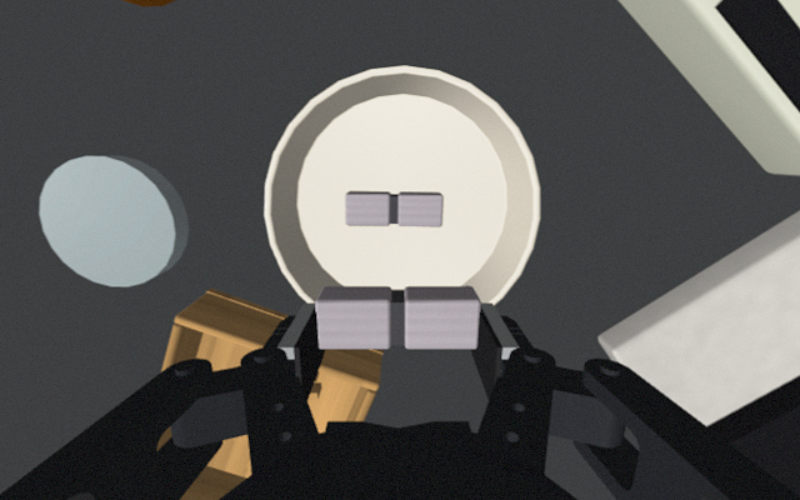

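{"api": "jog_arm", "payload": {"deltas": [[0,0,0,0.6,0.2,3.3,0.6],[0,0,0,0,0,3,0.6],[0,0,0,0,0,2,0.6],[0,0,0,0,0,1.2,0.6],[0,0,0,0,0,0.3,0.6],[0,0,0,0,0,0,0.6],[0,0,0,0,0,0,0.8],[0,0,0,0,0,0,0.8],[0,0,0,0,0,-2.5,0.8],[0,0,0,0,0,-3.5,0.8],[0,0,0,0,0,-3.5,0.8],[0,0,0,0,0,-3.5,0.8]]}}

```text
t: 36.63
tool_pos: [0.5844, -0.3501, 0.163]
tool_rot: [-3.071, -0.658, 0.002]
contact_force: [0.1, -1.2, -0.3]
opening: 0.0684
```

```bash
python3 - <<'E'
from h import *
plan([.519,.1185,.12],65)
im,P=grab('scene'); m=(np.hypot(P[...,0]-.608,P[...,1]+.343)<.065)&(P[...,2]>.012)&(P[...,2]<.05); print('dish',m.sum(),np.median(P[m],0),np.nanmax(P[m][:,2]),P[m].min(0),P[m].max(0))
E
```

```text
t 36.63 pos [ 0.5844 -0.3501  0.163 ] yaw -65.8 open 0.0684 F [ 0.1 -1.2 -0.3] q6 0.50
turn rotvec [-0.001  0.001  0.859] then shift cm [-25.73 -39.71   4.3 ]
dish 293 [ 0.59743776 -0.34501191  0.02129479] 0.029598183075401296 [ 0.54328395 -0.39629159  0.01204086] [ 0.62835708 -0.29479157  0.02959818]
```

{"api": "jog_arm", "payload": {"deltas": [[0,0,0,0.2,-3.6,-0.5,0.35],[0,0,0,0.2,-3.6,-0.5,0.35],[0,0,0,0.2,-3.6,-0.5,0.35],[0,0,0,0.2,-3.6,-0.5,0.35],[0,0,0,0.2,-3.6,0,0.35],[0,0,0,0.2,-3.6,0,0.35],[0,0,0,2,-3.4,0,0.35],[0,0,0,2,-3.4,0,0.35],[0,0,0,2,-3.4,0,0.35],[0,0,0,2,-3.4,0,0.35],[0,0,0,2,-3.4,0,0.35],[0,0,0,2,-3.4,0,0.35]]}}

```text
t: 37.68
tool_pos: [0.5327, 0.0883, 0.1821]
tool_rot: [3.072, 0.659, 0.0]
contact_force: [1.3, -0.5, -0.3]
opening: 0.0297
```

{"api": "jog_arm", "payload": {"deltas": [[0,0,0.107,0,-3.2,0,0.35],[0,0,0.107,0,0,0,0.35],[0,0,0.107,0,0,0,0.35],[0,0,0.107,0,0,0,0.35],[0,0,0.107,0,0,0,0.35],[0,0,0.107,0,0,0,0.35],[0,0,0.107,0,0,0,0.35],[0,0,0.107,0,0,0,0.35],[0,0,0,0,0,0,0.35]]}}

```text
t: 38.43
tool_pos: [0.5197, 0.1155, 0.1818]
tool_rot: [3.067, -0.678, -0.001]
contact_force: [-0.3, -0.8, 0.1]
opening: 0.0298
```

```bash
python3 - <<'E'
from seg import *
plan([.522,.1174,.09],65)
im,P=grab('wrist');seg(im,P,.0095)
E
```

```text
t 38.43 pos [0.5197 0.1155 0.1818] yaw -114.9 open 0.0298 F [-0.3 -0.8  0.1] q6 2.08
turn rotvec [0.    0.    0.001] then shift cm [ 0.13 -0.27  9.18]
holder 4856 ctr [0.6261 0.0233] wh [0.06  0.048] long heading 77 z [0.025 0.033 0.034] pix [366  35]
holder 548 ctr [0.5396 0.1087] wh [0.018 0.044] long heading 154 z [0.015 0.017 0.018] pix [315 171]
holder 365 ctr [0.4991 0.1285] wh [0.013 0.036] long heading 153 z [0.002 0.019 0.02 ] pix [314 214]
magnet 4520 ctr [0.4987 0.1723] wh [0.055 0.118] long heading 6 z [0.01  0.016 0.033] pix [267 223]
magnet 91 ctr [0.518 0.119] wh [0.016 0.005] long heading 66 z [0.017 0.019 0.02 ] pix [315 196]
```

{"api": "jog_arm", "payload": {"deltas": [[0,0,0,0.5,-0.25,3.3,0.35],[0,0,0,0,0,3.3,0.35],[0,0,0,0,0,3.3,0.35],[0,0,0,0,0,2.4,0.35],[0,0,0,0,0,1.5,0.35],[0,0,0,0,0,0.8,0.35],[0,0,0,0,0,0.4,0.35],[0,0,0,0,0,0,0.35],[0,0,0,0,0,0,0.35]]}}

```text
t: 39.23
tool_pos: [0.5268, 0.1154, 0.0334]
tool_rot: [-3.068, 0.675, -0.003]
contact_force: [-0.7, 0.6, -0.7]
opening: 0.0299
```

```bash
python3 - <<'E'
from h import *
plan([.526,.1155,.031],65)
E
```

```text
t 39.23 pos [0.5268 0.1154 0.0334] yaw -114.8 open 0.0299 F [-0.7  0.6 -0.7] q6 2.08
turn rotvec [-0.001 -0.002  0.003] then shift cm [-0.08  0.03  0.24]
```

{"api": "jog_arm", "payload": {"deltas": [[0,0,0,0,0,0.3,0.35],[0,0,0,0,0,0,0.05],[0,0,0,0,0,0,0.05],[0,0,0,0,0,0,0.05],[0,0,0,0,0,-1,0.05],[0,0,0,0,0,-2.5,0.05],[0,0,0,0,0,-3.5,0.05],[0,0,0,0,0,-3,0.05],[0,0,0,0,0,0,0.05]], "grip_force": 30}}

```text
t: 39.98
tool_pos: [0.5304, 0.1157, 0.1377]
tool_rot: [-3.064, 0.676, -0.02]
contact_force: [1.7, 0.7, 0.7]
opening: 0.015
```

```bash
python3 - <<'E'
from h import *
plan([.41,-.318,.13],30)
im,P=grab('wrist');save('w7',im)
E
```

```text
t 39.98 pos [0.5304 0.1157 0.1377] yaw -114.9 open 0.0150 F [1.7 0.7 0.7] q6 2.08
turn rotvec [-0.01  -0.009  0.613] then shift cm [31.54 32.12  0.77]
```

View pics/w7.png

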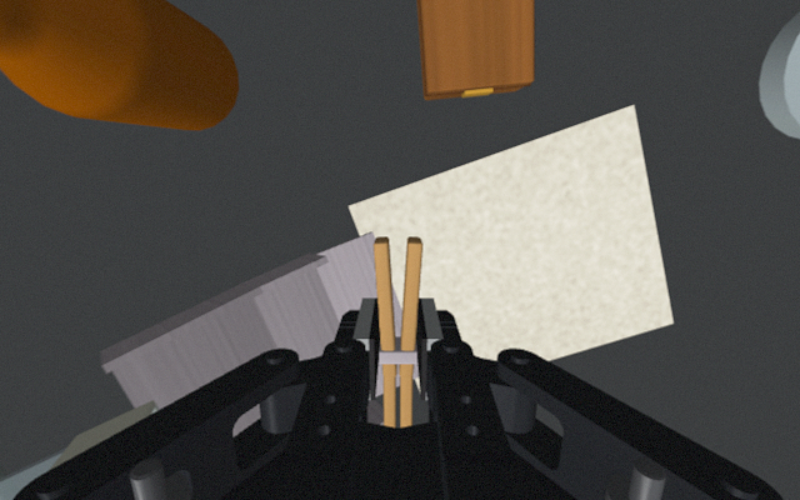

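The holder is gripped at (397,360), and the board is otherwise empty.

{"api": "jog_arm", "payload": {"deltas": [[0,0,0.102,0,0,0,0.05],[0,0,0.102,0,0,0,0.05],[0,0,0.102,0,0,0,0.05],[0,0,0.102,0,0,0,0.05],[0,0,0.102,0,0,0,0.05],[0,0,0.102,0,0,0,0.05]]}}

```text
t: 40.53
tool_pos: [0.525, 0.1152, 0.1281]
tool_rot: [2.716, -1.576, -0.003]
contact_force: [0.2, 0.3, -0.5]
opening: 0.0147
```

{"api": "jog_arm", "payload": {"deltas": [[0,0,0,2.6,2.73,0,0.05],[0,0,0,2.6,2.73,0,0.05],[0,0,0,2.6,2.73,0,0.05],[0,0,0,2.6,2.73,0,0.05],[0,0,0,2.6,2.73,0,0.05],[0,0,0,2.6,2.73,0,0.05],[0,0,0,2.6,2.73,0,0.05],[0,0,0,2.6,2.73,0,0.05],[0,0,0,2.6,2.73,0,0.05],[0,0,0,2.6,2.73,0,0.05],[0,0,0,2.6,2.73,0,0.05],[0,0,0,2.5,2.73,0,0.05]]}}

```text
t: 41.53
tool_pos: [0.3967, -0.3191, 0.1284]
tool_rot: [-2.721, 1.57, 0.002]
contact_force: [0.3, -0.3, -0.2]
opening: 0.0151
```

{"api": "jog_arm", "payload": {"deltas": [[0,0,0,0,0,0,0.05],[0,0,0,0,0,0,0.05]]}}

```text
t: 41.7
tool_pos: [0.397, -0.3189, 0.1284]
tool_rot: [-2.718, 1.574, 0.003]
contact_force: [0.1, 0.2, -0.3]
opening: 0.0151
```

```bash
python3 - <<'E'
from h import *
plan([.402,-.318,.036],30)
E
```

```text
t 41.70 pos [ 0.397  -0.3189  0.1284] yaw -150.2 open 0.0151 F [ 0.1  0.2 -0.3] q6 1.80
turn rotvec [ 0.     0.002 -0.003] then shift cm [ 0.17 -0.48  9.24]
```

{"api": "jog_arm", "payload": {"deltas": [[0,0,0,0.1,-0.2,3.3,0.05],[0,0,0,0,0,3,0.05],[0,0,0,0,0,1.9,0.05],[0,0,0,0,0,1,0.05],[0,0,0,0,0,0,0.05],[0,0,0,0,0,0,0.28],[0,0,0,0,0,0,0.28],[0,0,0,0,0,-3,0.28],[0,0,0,0,0,-3.5,0.28],[0,0,0,0,0,-3.5,0.28],[0,0,0,0,0,-3.5,0.28],[0,0,0,0,0,-3.5,0.28]]}}

```text
t: 42.7
tool_pos: [0.4008, -0.3179, 0.2111]
tool_rot: [2.721, -1.569, 0.005]
contact_force: [0.7, -0.8, -0.3]
opening: 0.0237
```

```bash
python3 - <<'E'
from bx import *
plan([.4,-.3,.2],30)
woods()
im,P=grab('scene');save('end',im)
E
```

```text
t 42.70 pos [ 0.4008 -0.3179  0.2111] yaw -149.9 open 0.0237 F [ 0.7 -0.8 -0.3] q6 1.80
turn rotvec [-0.001 -0.003  0.001] then shift cm [-1.59 -0.83  1.11]
box 669 ((0.6524645686149597, 0.014082591980695724), (0.06155472993850708, 0.10459750145673752), 71.37489318847656) [0.02258037 0.03460126 0.03973205]
scene L [0.69  0.187 0.147] 113
scene R [ 0.684 -0.152  0.147] 106
box 563 ((0.6493895649909973, 0.013860486447811127), (0.06550490111112595, 0.09985382854938507), 70.62166595458984) [0.02118081 0.03408226 0.03779994]
side L [0.678 0.183 0.146] 28
```

View pics/end.png

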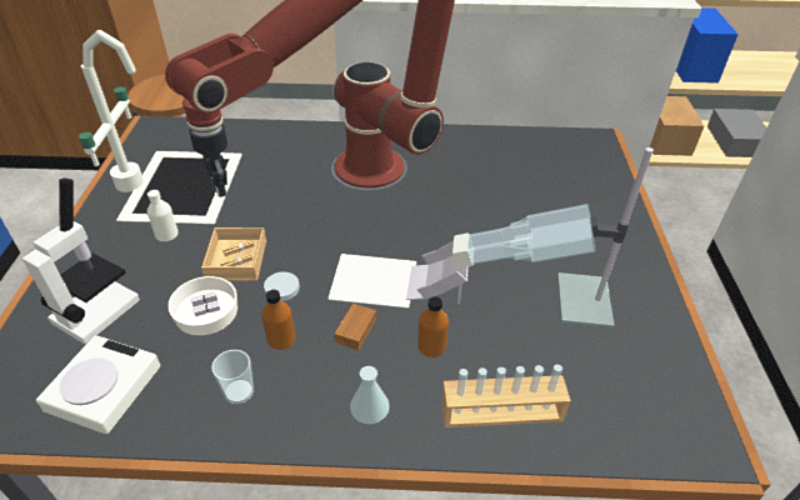

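Everything is sorted: two holders in the tray at (237,253) and two magnets in the dish at (205,303). But the slide box was knocked to (0.651, 0.014), about 35 mm across the line between the bottles, so I'll put it back.

{"api": "jog_arm", "payload": {"deltas": [[0,0,-0.117,0,0,0,1],[0,0,-0.117,0,0,0,1],[0,0,-0.117,0,0,0,1],[0,0,-0.117,0,0,0,1],[0,0,-0.117,0,0,0,1],[0,0,-0.117,0,0,0,1]]}}

```text
t: 43.35
tool_pos: [0.4001, -0.3174, 0.2066]
tool_rot: [-3.096, 0.529, 0.001]
contact_force: [-0.4, -0.5, -0.9]
opening: 0.0857
```

{"api": "jog_arm", "payload": {"deltas": [[0,0,0,1.1,-3.6,0,1],[0,0,0,1.1,-3.6,0,1],[0,0,0,1.1,-3.6,0,1],[0,0,0,1.1,-3.6,0,1],[0,0,0,1.1,-3.6,0,1],[0,0,0,1.1,-3.6,0,1],[0,0,0,1.1,-3.6,0,1],[0,0,0,1.1,-3.6,0,1],[0,0,0,1.1,-3.6,0,1],[0,0,0,1.1,-3.6,0,1],[0,0,0,1.1,-3.6,0,1],[0,0,0,0,0,0,1]]}}

```text
t: 44.35
tool_pos: [0.6499, 0.0193, 0.2063]
tool_rot: [-3.094, 0.53, 0.0]
contact_force: [0.2, -0.9, -0.0]
opening: 0.0854
```

```bash
python3 - <<'E'
from h import *
im,P=grab('wrist'); i=im.astype(int);r,g,b=[i[...,k] for k in range(3)]
m=(r>g+25)&(g>b+10)&(P[...,2]>.027)&(P[...,2]<.05)&(abs(P[...,1])<.1)&(P[...,0]>.5);print(m.sum(),cv2.minAreaRect(P[m][:,:2].astype(np.float32)))
plan([.651,.015,.03],71)
E
```

```text
5890 ((0.6524021029472351, 0.013348963111639023), (0.05983511358499527, 0.10028444975614548), 70.65762329101562)
t 44.40 pos [0.6486 0.017  0.2062] yaw -109.5 open 0.0855 F [-0.9 -1.2 -0.3] q6 1.82
turn rotvec [-0.     0.001 -0.008] then shift cm [ 0.29  0.11 17.62]
```

{"api": "jog_arm", "payload": {"deltas": [[0,0,0,0.4,0.2,3.5,1],[0,0,0,0,0,3.5,1],[0,0,0,0,0,3.5,1],[0,0,0,0,0,3.2,1],[0,0,0,0,0,2,1],[0,0,0,0,0,1.2,1],[0,0,0,0,0,0.7,1],[0,0,0,0,0,0,1],[0,0,0,0,0,0,0.5],[0,0,0,0,0,0,0.5],[0,0,0,0,0,0,0.5],[0,0,0,0,0,0,0.5]], "grip_force": 50}}

```text
t: 45.4
tool_pos: [0.6532, 0.0108, 0.0343]
tool_rot: [-3.095, 0.538, -0.008]
contact_force: [0.9, 0.9, 5.6]
opening: 0.059
```

{"api": "jog_arm", "payload": {"deltas": [[0,0,0,0,0,-0.7,0.5],[0,0,0,0,0,-0.7,0.5],[0,0,0,1.1,-0.5,0,0.5],[0,0,0,1.1,-0.5,0,0.5],[0,0,0,1.1,-0.5,0,0.5],[0,0,0,0,0,0,0.5],[0,0,0,0,0,0.7,0.5],[0,0,0,0,0,0.5,0.5],[0,0,0,0,0,0,0.5]]}}

```text
t: 46.15
tool_pos: [0.6868, 0.0137, 0.0342]
tool_rot: [3.095, -0.538, -0.001]
contact_force: [-2.4, 0.2, 5.0]
opening: 0.0589
```

```bash
python3 - <<'E'
from h import *
plan([.686,.0165,.03],71)
E
```

```text
t 46.15 pos [0.6868 0.0137 0.0342] yaw -109.7 open 0.0589 F [-2.4  0.2  5. ] q6 1.83
turn rotvec [ 0.001  0.001 -0.012] then shift cm [-0.17 -0.23  0.42]
```

{"api": "jog_arm", "payload": {"deltas": [[0,0,0,0,0,0,0.85],[0,0,0,0,0,0,0.85],[0,0,0,0,0,0,0.85],[0,0,0,0,0,-2,0.85],[0,0,0,0,0,-3.5,0.85],[0,0,0,0,0,-3.5,0.85],[0,0,0,0,0,-3.5,0.85],[0,0,0,0,0,-3.5,0.85],[0,0,0,0,0,-3.5,0.85],[0,0,0,0,0,0,0.85],[0,0,0,0,0,0,0.85]]}}

```text
t: 47.07
tool_pos: [0.6887, 0.0137, 0.2324]
tool_rot: [-3.095, 0.538, -0.011]
contact_force: [0.4, 0.3, -0.4]
opening: 0.0728
```

```bash
python3 - <<'E'
from bx import *
plan([.686,.0165,.03],71);woods()
im,P=grab('scene');a=cv2.resize(im[175:275,130:370],None,fx=3,fy=3); save('end2',a,1)
x,y,z=[P[...,k] for k in range(3)]
m=(np.hypot(x-.608,y+.343)<.06)&(z>.012)&(z<.06);print('dish',m.sum(),P[m].min(0),P[m].max(0))
m=(abs(x-.428)<.06)&(abs(y+.313)<.05)&(z>.013)&(z<.06);print('tray',m.sum(),P[m].min(0),P[m].max(0))
E
```

```text
t 47.07 pos [0.6887 0.0137 0.2324] yaw -109.7 open 0.0728 F [ 0.4  0.3 -0.4] q6 1.83
turn rotvec [-0.002 -0.007 -0.013] then shift cm [-0.35 -0.17 20.24]
box 697 ((0.6854262351989746, 0.01358012855052948), (0.06149495393037796, 0.10441448539495468), 69.98277282714844) [0.02154603 0.03459061 0.03932311]
scene L [0.69  0.187 0.146] 116
scene R [ 0.685 -0.152  0.147] 107
box 540 ((0.6818675398826599, 0.012544680386781693), (0.0655246376991272, 0.10234983265399933), 70.45047760009766) [0.02116805 0.03394133 0.03764753]
side L [0.688 0.186 0.145] 70
side R [ 0.683 -0.154  0.146] 109
dish 290 [ 0.54979196 -0.3829117   0.01221247] [ 0.63047039 -0.31015736  0.02980721]
tray 227 [ 0.37435206 -0.34894049  0.01313411] [ 0.47327794 -0.26641734  0.02680021]
```

View pics/end2.png

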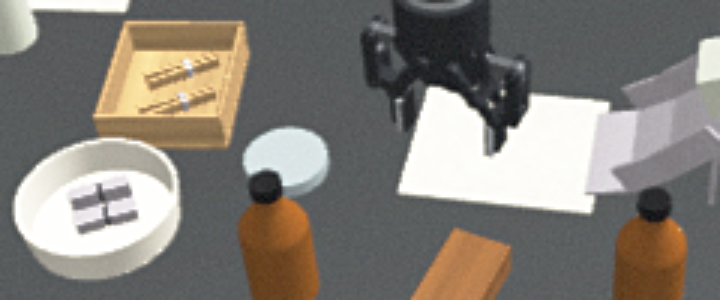

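```bash
python3 -c "
from station import ctrl
print(ctrl.finish_job())"
```

```text
the job is handed in; nothing more can be done
None
```

The job is handed in at about 47 s of the 210 s allowed. The interface gives no verdict, so the result below rests on my own last measurements.

- **Slide box:** I set it midway between the bottles. Later it was knocked about 35 mm out of place, so I picked it up and put it back. It now measures (0.684, 0.013), about 4 mm from the midpoint (0.686, 0.0165), and lies flat.
- **Flask:** After 15 taps, two holders and two magnets had come out, and the last pictures show the flask empty.
- **Sorting:** Both holders lie flat in the wooden tray and both magnets lie side by side in the round dish. The highest point measured was under 30 mm above the bench.
- **Bottles and arm:** Both bottles measured within 1–2 mm of where they started. The open gripper stood about 0.2 m above the bench, with nothing touching it.

None of the last checks failed or disagreed. The only earlier one that failed was the slide box position, which I corrected.

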